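Open the proof-test cabinet with the hooked rod

ROBOT

A 6-joint arm with a two-finger parallel gripper is mounted at the origin on a cart in front of the work surface, level with it; the furniture and walls round the work are solid. World frame = base frame: x ahead of the robot, y to its left, z up, the work surface at z = 0. Lengths are in mm, angles in degrees, forces in N, time in s.
With the tool pointing down it reaches from about 350 to 850 mm from the base axis. Payload 8.1 kg.
Tool frame: the origin (TCP) lies at the very end of the fingers, on their centre line; the grasp point (between the pads) lies r.tcp_to_grasp behind it (r.tcp_to_grasp is the distance from the TCP to the grasp point, in mm); z points along the fingers, y is the line along which they close (so a half turn about z gives the same grasp; the last joint's range is limited). The gripper opens to 85 mm and grips with 20 to 120 N. Pads are 22 mm wide; open, the fingers measure 114 mm over their backs; the gripper's body (76 mm by 85 mm) begins 54 mm behind the grasp point. The pads swing forward as they close: fully open they stand 13 mm farther back than shut.
Start: joints at [63.174, 7.471, 85.268, -0, 87.261, -4.893], TCP at [224.091, 556.587, 231.292] pointing down, gripper open.
Joint ranges: [-169.43, 169.43], [-51.17, 129.36], [1.28, 143.12], [-76.62, 256.62], [0, 156.53], [-152.29, 152.29]. Speed limits (degrees/s): [136.94, 136.94, 159.86, 180, 180, 180].

INTERFACE

Orientations are given as [roll, pitch, yaw] about the fixed x, y, z axes, in that order (R = Rz(yaw) Ry(pitch) Rx(roll)).
In Python, from bench import sense, viewer, order, r gives the robot as it stands.
- The arm moves only by the tool carry_out, never from a script. Its argument "increments" is one flat list of numbers, 7 for each row, row after row: the shift along the tool's x, y, z as a fraction of full scale, then the turn, a rotation vector about the tool's x, y, z as a fraction of full scale, then the opening, from -1 (shut) to 1 (fully open). A call has exactly 10 rows; each row is the pose to reach, as a shift and turn from the pose commanded when the call began, along the tool's axes at that moment, turning the shorter way round; what a row does not reach only later rows make up. Full scale, the value 1, is 400 mm for a shift and 2 pi rad for a turn. A row lasts 1/8 s, in which the tool goes at most 62.5 mm and 10.7 degrees, less where a joint would pass 70% of its speed; a pose out of reach is approached as far as the arm can. A call with a number of a shift or a turn outside -1 to 1 is refused whole. A call with a gripper value outside its range is refused whole. The fingers move at their own pace and stop on an object; "force" is the grip in N (left out, the last holds). Time passes only in rows, so rows that repeat a pose let the fingers close, or fill a call up. It gives the time, the measured TCP pose, the force, the opening and the grip force at its end, in the units of the state.
- sense(): the state, without advancing time (a new reading comes with each control period).
- viewer.snapshot(name): name is "scene" or "side" or "wrist"; returns the picture (400x640x3 uint8, red, green, blue); there is no depth.
- viewer.get_calibration(name): a dict with "fx", "fy", "cx", "cy" (pixels), "R" (3x3) and "t" (3): a world point X has camera coordinates R X + t. Camera axes: x right, y down, z forward; pixel columns grow to the right and rows downward; lengths in mm; the calibration is good to about 2 mm. The wrist camera is an equidistant fisheye: a pixel r from the principal point sees the ray r / f radians off the axis. A picture is of the moment at which its call begins: read the wrist's pose just before it. get_calibration takes no time and is no camera call; for the wrist camera it gives the pose at the moment of the call.
- order.hand_in(): hands the job in; it is judged then, once.
The state is a dict: "time": time; "joint_pos": joint angles; "qd": joint speeds; "joint_efforts": joint torques, N m; "tool_pos": TCP position; "tcp_rot": TCP orientation; "ft_force": force on the tool from outside, world axes, zero at the start; "wrist_torque": the same for the moment, N m; "finger_gap": finger opening in mm; "grip_force": force on a finger pad.
Only numpy, scipy, OpenCV 4.12 (cv2) and the standard library are available. Lean on these libraries where they do the work, as an engineer would, in place of code of your own. Each camera call takes 0.05 s, during which the arm holds its last target. There are 200 camera calls.

TASK

Open the proof-test cabinet. Its bolt and shutter sit too deep under the clear hood for a hand, so use the hooked rod from the tool tray: first take the screwdriver off the tray and lay it flat on the bench clear of the tray, then take the rod, reach in with it to draw the T-handled bolt fully out and slide the shutter fully open to the left, and finally lay the rod back down inside the tray, leaving bolt drawn and shutter open. Drop nothing, do not touch the cabinet or its hood with the gripper or arm, and leave the other things on the bench where they stand.

Things in the scene. Friction and masses are not known exactly. Their poses are not given: they have to be found in the camera images.
- cabinet: Grey steel proof-test cabinet, fixed, 236 wide (y) x 125 deep x 206 mm high. Origin: on the bench, at the middle of its front face; own +x points into the cabinet (away from the robot), +y to the left seen from the robot. A clear flat hood as wide as the cabinet juts out over the front, sloping from 208 mm high at the face down to its front edge.
- hood_edge (a point): Middle of the lower rim of the hood's front edge (16 mm aluminium strip), 172 mm high, 165 mm in front of the face. Below, the hood is open in front and at both sides but for a thin stay (8 mm) at y +-111, from (x -152, z 176) to (x -4, z 74). An upright hand fouls the edge before a rod reaches the shutter: lean it back 30 to 45 degrees, fingers forward and down, rod level.
- draw_bolt (a joint): Bolt that locks the shutter, m: 0 = shot home, 0.032 = fully drawn (end stop). It slides straight out of the front, along the cabinet's -x, needs about 3 N and stays where it is left. Below about 0.010 it blocks the shutter.
- bolt_pull (a point): On the axis of the upright round bar (9 mm thick) of the bolt's T-handle, 66 mm high, where a hook goes behind it; moves with the bolt. At cabinet x -56, y -90 when home. The bar runs from 50 to 130 mm high; its stem leaves at 90 mm through a bush (lowest point 79 mm high) in a 30 mm wide strap with its front at x -26: below the bush 25 mm are free behind the bar.
- shutter (a joint): Steel shutter plate in the cabinet front, m: 0 = closed, 0.09 = fully open (end stop). It slides along the cabinet's +y (to the left), needs about 2 N and stays where it is left.
- shutter_pull (a point): Middle of the upright round bar (8 mm thick) of the shutter's bow handle, 66 mm high; moves with the shutter. At cabinet x -38, y -18 when closed. The bow is open between 40 and 92 mm above the bench, and 34 mm deep behind the bar.
- tray: Open aluminium tool tray, fixed, 244 (x) x 140 (y) x 35 mm; origin at the centre of its underside, own x along its length, away from the robot. Floor 3 mm, walls 4 mm thick; the wall at its -x end is a low lip of only 12 mm.
- hook_rod: Hooked rod, 180 mm, 150 g, flat on the tray floor. Own x runs along it to the hook, z up; origin at mid-length, level with the handle's underside. Wooden handle x -90 to -20, flat sides 20 mm apart (y), 32 mm high. Steel shank 9 mm thick on y 0, z 16 to x 85.5, then a level hook arm, 9 mm thick, its axis ending at x 79.5, y 24.5. Grip it with the hand leant back so it is level later.
- screwdriver: Screwdriver, 202 mm, 90 g, lying level across the tray on its left (+y) wall and the rod's handle. Own y runs along it: round handle 25 mm thick from y 6 to 101, steel shank 6 mm thick to y -101, both on the line z 12; origin at the underside. Balances at about y 45.
- stopwatch: Round black stopwatch lying on the bench, 60 mm across, 19 mm high; origin centre of underside. Bystander.
- sample_jar: White jar with a screw lid, 64 mm across, 71 mm high; origin centre of underside. Bystander.
- beaker: White beaker, 62 mm across, 83 mm high; origin centre of underside. Bystander.

How it is judged (in metres and radians):
On the way, in this order (a step that is already met when the one before it is completed fails the run):
1. the screwdriver lies flat on the bench, clear of tray and rod, let go (height (world z) of screwdriver below 0.012 m and contact force between screwdriver and tray below 0.05 N and contact force between screwdriver and hook_rod below 0.05 N and linear speed of screwdriver below 0.02 m/s and contact force between the fingers and screwdriver below 0.05 N), for 0.2 s.
2. the rod is lifted out of the tray (z of hook_rod in the frame of tray above 0.05 m and contact force between the fingers and hook_rod above 1 N), for 0.1 s.
3. the bolt is fully drawn with the rod (value of joint draw_bolt above 0.027 m and contact force between the fingers and hook_rod above 1 N), for 0.1 s.
4. the shutter is fully open (value of joint shutter above 0.08 m and contact force between the fingers and hook_rod above 1 N), for 0.1 s.
At the end, for the whole second after the job is handed in: Bolt drawn at least 25 mm, shutter open at least 78 mm; the rod rests inside the tray, its middle within 35 mm lengthways and 60 mm sideways of the tray's centre, under 30 mm high; the screwdriver rests on the bench (origin under 12 mm high), touching neither tray nor rod (value of joint draw_bolt above 0.025 m and value of joint shutter above 0.078 m and height (world z) of screwdriver below 0.012 m and contact force between screwdriver and tray below 0.05 N and contact force between each of screwdriver, the fingers and hook_rod below 0.05 N and linear speed of each of screwdriver, hook_rod below 0.02 m/s and x of hook_rod in the frame of tray between -0.035 and 0.035 m and y of hook_rod in the frame of tray between -0.06 and 0.06 m and z of hook_rod in the frame of tray below 0.03 m).
It fails at once if the gripper or arm touches the cabinet, its hood, bolt or shutter with more than 2 N (contact force between any of the fingers, the arm and cabinet above 2 N).
It fails at once if the rod or the screwdriver is dropped (falls faster than 0.75 m/s out of the fingers) ((contact force between the fingers and hook_rod below 0.05 N and linear speed of hook_rod above 0.75 m/s) or (contact force between the fingers and screwdriver below 0.05 N and linear speed of screwdriver above 0.75 m/s)).
It fails at once if a bystander is pushed more than 30 mm (distance of any of stopwatch, sample_jar from where it was at the start of the episode above 0.03 m).
It also fails if it takes over 61 s, if anything falls off the work surface, if the arm or the gripper's body presses on something with over 40 N, if the wrist force passes 120 N, or if a joint passes its speed limit or range.

## Working session

There is one attempt and no reset: what is moved stays moved. The work goes in short steps, Python scripts to look and compute and a tool call to move; the robot and the scene stay as the last step left them, time stands still between calls to the robot, and variables do not carry over. Pictures are saved under pics/ and viewed, at most 10 in all, crops included, and the job is handed in when it is done.

Besides the shell and the picture viewer there is one more tool, called after "Request:" as name(argument=value, ...) on one line, values as JSON. carry_out: Moves the arm, as the interface text tells. Its arguments: {"type":"object","properties":{"increments":{"type":"array"},"force":{"type":"number"}},"required":["increments"]}

```bash
ls; mkdir -p pics; python3 - <<'E'
from bench import sense, viewer, order, r
import cv2,numpy as np
print(sense(), r.tcp_to_grasp)
for n in ("scene","side","wrist"):
    c=viewer.get_calibration(n); print(n,{k:np.round(v,3).tolist() for k,v in c.items()})
    cv2.imwrite(f"pics/{n}0.png",viewer.snapshot(n)[:,:,::-1])
E
```

```text
pics
{'time': 0.0, 'joint_pos': array([ 6.31746630e+01,  7.51606941e+00,  8.53303445e+01, -7.73904585e-05,
        8.72615938e+01, -4.89078318e+00]), 'qd': array([-0.04561695,  0.05630162,  0.03536073,  0.01629599, -0.0437795 ,
       -0.06551768]), 'joint_efforts': array([-1.82166226e-03, -5.69415450e+01, -5.00544298e+01, -4.16120429e-04,
        1.52724527e-02,  2.69598637e-07]), 'tool_pos': array([223.83277519, 556.08303475, 230.22420564]), 'tcp_rot': array([-1.79892379e+02, -9.13135170e-03,  1.58065441e+02]), 'ft_force': array([-0.14707578,  0.11790092,  0.48153441]), 'wrist_torque': array([-0.00933374,  0.01945274,  0.00833583]), 'grip_force': 0.0, 'finger_gap': 85.281322979322} 18.700000000000003
scene {'fx': 475.973, 'fy': 475.973, 'cx': 317.515, 'cy': 206.036, 'R': [[0.847, -0.531, 0.005], [-0.287, -0.465, -0.838], [0.447, 0.708, -0.546]], 't': [-427.859, 319.342, 1091.869]}
side {'fx': 407.004, 'fy': 407.004, 'cx': 314.522, 'cy': 198.067, 'R': [[-0.818, -0.574, 0.025], [-0.226, 0.282, -0.932], [0.528, -0.769, -0.361]], 't': [517.648, 223.769, 1296.699]}
wrist {'fx': 309.707, 'fy': 309.707, 'cx': 317.952, 'cy': 201.505, 'R': [[0.374, 0.927, -0.002], [0.896, -0.361, 0.259], [0.24, -0.099, -0.966]], 't': [-599.736, -34.061, 378.325]}
```

View pics/scene0.png

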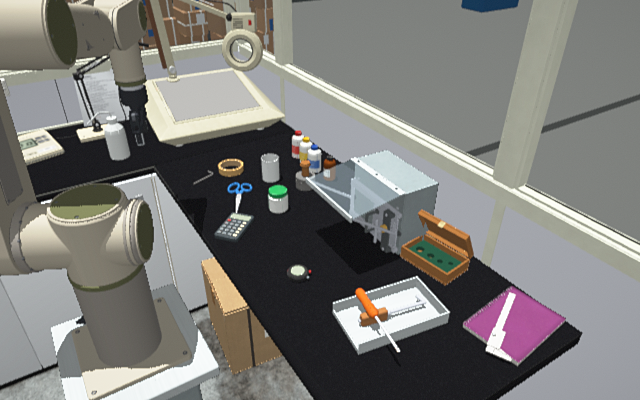

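View pics/side0.png

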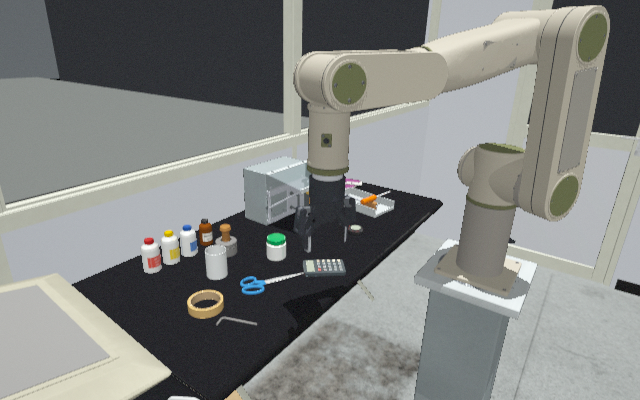

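The scene view shows the tray at about (390,310), with the screwdriver's orange handle at (365,300) and its tip at (398,350). The cabinet is at (395,200), the stopwatch at (298,271) and the jar at (278,198). The side view shows the tray far off at (370,203). I'll locate these roughly and then bring the wrist camera over them.

```bash
cat > h.py <<'E'
import numpy as np, cv2, json, os
from scipy.spatial.transform import Rotation as Ro
from bench import sense, viewer, order, r
def RPY(a): return Ro.from_euler('xyz',a,degrees=True)
def cal(n):
    c=viewer.get_calibration(n); return {k:(np.array(v) if k in'Rt' else v) for k,v in c.items()}
def ray(c,px,fish=False):
    u=np.array([(px[0]-c['cx'])/c['fx'],(px[1]-c['cy'])/c['fy']])
    if fish:
        th=np.hypot(*u); d=np.array([*(u/max(th,1e-9)*np.sin(th)),np.cos(th)])
    else: d=np.array([*u,1.])
    return -c['R'].T@c['t'], c['R'].T@(d/np.linalg.norm(d))
def onz(c,px,z,fish=False):
    o,d=ray(c,px,fish); return o+d*(z-o[2])/d[2]
def proj(c,X,fish=False):
    p=np.atleast_2d(X)@c['R'].T+c['t']
    if fish:
        rr=np.hypot(p[:,0],p[:,1]); k=np.arctan2(rr,p[:,2])/np.maximum(rr,1e-9)
    else: k=1/p[:,2]
    return np.c_[c['cx']+c['fx']*p[:,0]*k, c['cy']+c['fy']*p[:,1]*k]
def tri(rays):
    A=sum(np.eye(3)-np.outer(d,d) for o,d in rays); b=sum((np.eye(3)-np.outer(d,d))@o for o,d in rays)
    return np.linalg.solve(A,b)
F='cmd.json'   # commanded pose: pos, quat
def getcmd():
    if os.path.exists(F):
        j=json.load(open(F)); return np.array(j[0]),Ro.from_quat(j[1])
    return np.array([224.091,556.587,231.292]), RPY([-180,0,158.067])
def put(p,R): json.dump([list(map(float,p)),R.as_quat().tolist()],open(F,'w'))
def row(p,R,p0=None,R0=None):
    if p0 is None: p0,R0=getcmd()
    s=R0.inv().apply(np.array(p)-p0)/400; w=(R0.inv()*R).as_rotvec()/(2*np.pi)
    return np.r_[s,w]
def commit(rw):
    p0,R0=getcmd(); rw=np.array(rw)
    p=p0+R0.apply(rw[:3]*400); R=R0*Ro.from_rotvec(rw[3:6]*2*np.pi); put(p,R)
def plan(way,nd=4):
    """way: list of (pos, Rot, nrows); prints interpolated rows and commits the last"""
    p0,R0=getcmd(); p,R=p0,R0; out=[]
    for q,S,n in way:
        q=np.array(q,float); w=(R.inv()*S).as_rotvec()
        mm=np.linalg.norm(q-p)/n; dg=np.degrees(np.linalg.norm(w))/n
        if mm>62.5 or dg>10.7: print('TOO FAST',mm,dg)
        for k in range(1,n+1): out.append(row(p+(q-p)*k/n,R*Ro.from_rotvec(w*k/n),p0,R0))
        p,R=q,S
    out=np.round(out,nd)+0.
    for o in out: print(', '.join('%g'%v for v in o))
    print(len(out),'rows'); commit(out[-1])
def chk():
    s=sense(); p,R=getcmd()
    print('t %.2f'%s['time'],'pos',s['tool_pos'].round(1),'rot',s['tcp_rot'].round(1),'cmd',p.round(1),R.as_euler('xyz',True).round(1),'F',s['ft_force'].round(1),'T',s['wrist_torque'].round(2),'gap',round(s['finger_gap'],1),'grip',round(s['grip_force'],1),'q',s['joint_pos'].round(0))
E
python3 - <<'E'
from h import *
c=cal('scene')
for n,p,z in [('tray c00',(334,311),35),('tray c1',(356,352),35),('tray c2',(449,306),35),('tray c3',(424,279),35),('sd end',(358,290),35),('sd tip',(398,350),35),('watch',(298,271),19),('jar',(278,210),0),('cabR',(402,250),0),('hood L',(306,177),172),('hood R',(352,222),172),('cab top fl',(352,158),206),('cab top fr',(398,190),206)]: print(n,onz(c,p,z).round(0))
w=cal('wrist'); s=sense(); R=RPY(s['tcp_rot'])
print('cam in tool',R.inv().apply(-w['R'].T@w['t']-s['tool_pos']).round(1), (w['R']@R.as_matrix()).round(3))
im=cv2.imread('pics/scene0.png')
a=cv2.resize(im[260:360,320:460],None,fx=5,fy=5,interpolation=cv2.INTER_CUBIC); b=cv2.resize(im[140:260,295:445],None,fx=5,fy=5,interpolation=cv2.INTER_CUBIC)
cv2.imwrite('pics/cropT.png',a);cv2.imwrite('pics/cropC.png',b)
E
```

```text
tray c00 [ 436. -184.   35.]
tray c1 [ 409. -311.   35.]
tray c2 [ 682. -317.   35.]
tray c3 [ 697. -213.   35.]
sd end [ 527. -156.   35.]
sd tip [ 490. -355.   35.]
watch [444.   2.  19.]
jar [552. 319.   0.]
cabR [760. -58.   0.]
hood L [588. 198. 172.]
hood R [569. -61. 172.]
cab top fl [735. 173. 206.]
cab top fr [732. -43. 206.]
cam in tool [  64.7    0.7 -142.8] [[-0.001  1.     0.   ]
 [-0.966 -0.001 -0.259]
 [-0.259 -0.     0.966]]
```

View pics/cropC.png

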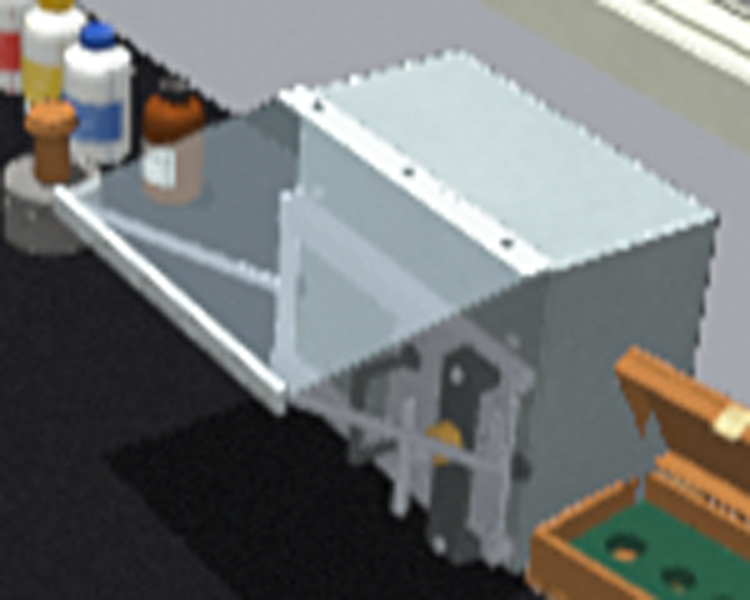

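The crop shows the hood's front edge from (60,190) to (280,400), the stays, the T-bolt on the right at about (400,460) with its orange part at (440,440), and the shutter handle on the left at about (370,400). Next I'll bring the wrist camera over the tray.

```bash
python3 - <<'E'
from h import *
c=cal('scene')
for n,p,z in [('box near',(402,257),0),('box near2',(402,250),30),('cab bottom R',(400,250),0),('box r',(440,283),0)]: print(n,onz(c,p,z).round(0))
D=RPY([180,0,125]); E=RPY([180,0,90])
plan([([400,150,260],RPY([180,0,120]),10)])
plan([([530,-235,220],E,10)])
E
```

```text
box near [739. -83.   0.]
box near2 [733. -86.  30.]
cab bottom R [755. -55.   0.]
box r [ 754. -220.    0.]
-0.0788, -0.0779, -0.0072, 0, 0, 0.0106
-0.1575, -0.1557, -0.0144, 0, 0, 0.0211
-0.2363, -0.2336, -0.0215, 0, 0, 0.0317
-0.315, -0.3115, -0.0287, 0, 0, 0.0423
-0.3938, -0.3893, -0.0359, 0, 0, 0.0529
-0.4726, -0.4672, -0.0431, 0, 0, 0.0634
-0.5513, -0.545, -0.0502, 0, 0, 0.074
-0.6301, -0.6229, -0.0574, 0, 0, 0.0846
-0.7089, -0.7008, -0.0646, 0, 0, 0.0952
-0.7876, -0.7786, -0.0718, 0, 0, 0.1057
10 rows
-0.0996, -0.02, 0.01, 0, 0, 0.0083
-0.1992, -0.04, 0.02, 0, 0, 0.0167
-0.2988, -0.06, 0.03, 0, 0, 0.025
-0.3984, -0.08, 0.04, 0, 0, 0.0334
-0.498, -0.1, 0.05, 0, 0, 0.0417
-0.5976, -0.12, 0.06, 0, 0, 0.05
-0.6972, -0.14, 0.07, 0, 0, 0.0584
-0.7968, -0.1601, 0.08, 0, 0, 0.0667
-0.8964, -0.1801, 0.09, 0, 0, 0.075
-0.996, -0.2001, 0.1, 0, 0, 0.0834
10 rows
```

Request:
carry_out(increments=[-0.1575, -0.1557, -0.0144, 0, 0, 0.0211, 1, -0.315, -0.3115, -0.0287, 0, 0, 0.0423, 1, -0.4726, -0.4672, -0.0431, 0, 0, 0.0634, 1, -0.6301, -0.6229, -0.0574, 0, 0, 0.0846, 1, -0.7876, -0.7786, -0.0718, 0, 0, 0.1057, 1, -0.7876, -0.7786, -0.0718, 0, 0, 0.1057, 1, -0.7876, -0.7786, -0.0718, 0, 0, 0.1057, 1, -0.7876, -0.7786, -0.0718, 0, 0, 0.1057, 1, -0.7876, -0.7786, -0.0718, 0, 0, 0.1057, 1, -0.7876, -0.7786, -0.0718, 0, 0, 0.1057, 1])

```text
time: 1.4
tool_pos: [399.4, 151.2, 259.7]
tcp_rot: [-180.0, -0.0, 120.1]
ft_force: [0.4, -0.6, 0.5]
finger_gap: 85.4
grip_force: 0.0
```

Request:
carry_out(increments=[-0.0996, -0.02, 0.01, 0, 0, 0.0083, 1, -0.1992, -0.04, 0.02, 0, 0, 0.0167, 1, -0.2988, -0.06, 0.03, 0, 0, 0.025, 1, -0.3984, -0.08, 0.04, 0, 0, 0.0334, 1, -0.498, -0.1, 0.05, 0, 0, 0.0417, 1, -0.5976, -0.12, 0.06, 0, 0, 0.05, 1, -0.6972, -0.14, 0.07, 0, 0, 0.0584, 1, -0.7968, -0.1601, 0.08, 0, 0, 0.0667, 1, -0.8964, -0.1801, 0.09, 0, 0, 0.075, 1, -0.996, -0.2001, 0.1, 0, 0, 0.0834, 1])

```text
time: 2.65
tool_pos: [531.2, -234.0, 219.5]
tcp_rot: [-180.0, -0.0, 90.1]
ft_force: [0.6, 0.5, 0.3]
finger_gap: 85.2
grip_force: 0.0
```

```bash
python3 - <<'E'
from h import *
chk()
c=viewer.get_calibration('wrist'); im=viewer.snapshot('wrist')[:,:,::-1]; cv2.imwrite('pics/w1.png',im)
json.dump({k:np.array(v).tolist() for k,v in c.items()},open('w1.json','w'))
cv2.imwrite('pics/w1b.png',cv2.resize(im[:,80:560],(720,600),interpolation=cv2.INTER_CUBIC))
E
```

```text
t 2.65 pos [ 531.2 -234.   219.5] rot [-180.    -0.    90.1] cmd [ 530. -235.  220.] [-180.    0.   90.] F [0.6 0.5 0.3] T [0.01 0.05 0.02] gap 85.2 grip 0.0 q [-29.   5.  89.   0.  86. -29.]
```

View pics/w1b.png

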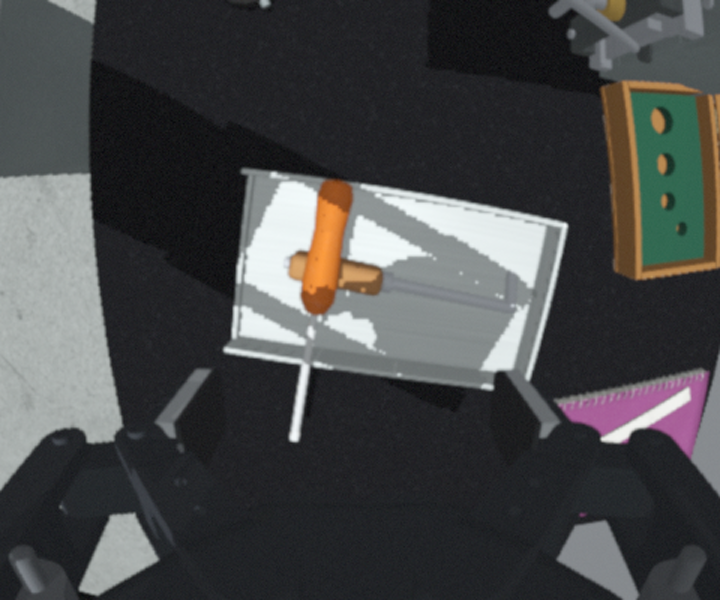

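The wrist view shows the screwdriver handle running from (337,182) to (317,312) with its tip at (294,440). The rod handle is around (335,270), with its shank running to the hook near (512,300). The tray's far wall corners are at (250,170) and (567,222). I'll triangulate with the scene camera.

```bash
cat > m1.py <<'E'
from h import *
w={k:(np.array(v) if k in'Rt' else v) for k,v in json.load(open('w1.json')).items()}; s=cal('scene')
W=lambda u,v:(80+u/1.5-.17,v/1.5-.17)
iw=cv2.imread('pics/w1.png'); isc=cv2.imread('pics/scene0.png')
def mask(im,lo,hi,box):
    m=cv2.inRange(cv2.cvtColor(im,cv2.COLOR_BGR2HSV),lo,hi); z=np.zeros_like(m); x0,y0,x1,y1=box; z[y0:y1,x0:x1]=m[y0:y1,x0:x1]
    n,l,st,_=cv2.connectedComponentsWithStats(z); k=1+np.argmax(st[1:,4]); return l==k
def ends(m):
    v,u=np.nonzero(m); P=np.c_[u,v].astype(float); c=P.mean(0); d=np.linalg.svd(P-c,full_matrices=False)[2][0]; d*=np.sign(d[1]); t=(P-c)@d
    return c,c+d*t.min(),c+d*t.max(),m.sum()
mo=ends(mask(iw,(3,180,60),(14,255,255),(200,100,400,230))); so=ends(mask(isc,(3,180,60),(14,255,255),(340,280,400,330)))
print('orange w',[np.round(a,1) for a in mo]); print('orange s',[np.round(a,1) for a in so])
for a,b in zip(mo[:3],so[:3]):
    R=[ray(w,a,True),ray(s,b)]; X=tri(R); print('  tri',X.round(1),'res',[round(np.linalg.norm(np.cross(X-o,d)),1) for o,d in R])
print('tip',tri([ray(w,W(294,438),True),ray(s,(398,350))]).round(1))
print('tray: NL',tri([ray(w,W(246,170),True),ray(s,(334,311))]).round(1), 'FL',tri([ray(w,W(567,222),True),ray(s,(424,279))]).round(1))
for n,p,z in [('NL',(246,170),35),('FL',(567,222),35),('lipR',(228,350),12),('handle near',(290,263),19),('handle far',(382,280),19),('shank end',(512,303),19),('hook tip',(512,272),19)]: print(n,onz(w,W(*p),z,True).round(1))
E
python3 m1.py; python3 -c "
import cv2
im=cv2.imread('pics/w1.png'); cv2.imwrite('pics/w1c.png',cv2.resize(im[105:265,222:462],(800,533),interpolation=cv2.INTER_CUBIC))"
```

```text
orange w [array([297.5, 163. ]), array([305.1, 119.2]), array([289.7, 207.5]), np.int64(1516)]
orange s [array([366.3, 303.1]), array([356.7, 288.2]), array([375.1, 316.7]), np.int64(269)]
  tri [ 510.7 -212.1   45.2] res [np.float64(0.2), np.float64(0.2)]
  tri [ 517.7 -165.7   53.1] res [np.float64(2.1), np.float64(2.1)]
  tri [ 501.3 -259.1   46.3] res [np.float64(0.8), np.float64(0.8)]
tip [ 481.9 -363.1   48.2]
tray: NL [ 449.  -160.4    8.5] FL [ 706.5 -197.4   15.4]
NL [ 453.2 -158.9   35. ]
FL [ 690.2 -193.1   35. ]
lipR [ 425.1 -303.1   12. ]
handle near [ 481.3 -229.5   19. ]
handle far [ 550.8 -242.7   19. ]
shank end [ 655.1 -260.7   19. ]
hook tip [ 653.  -235.6   19. ]
```

View pics/w1c.png

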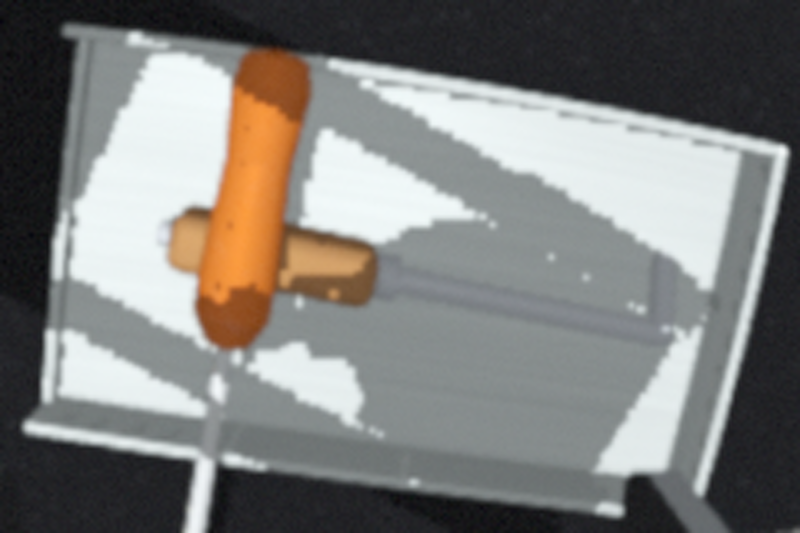

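The crop shows the screwdriver handle crossing the rod handle at about (240,250). The rod shank runs to about (672,332), and the hook arm rises to (662,258). The triangulated screwdriver axis is about 47 mm high, which matches 35 + 12.5 mm. I'll plan its grasp clear of the rod handle.

```bash
cat >> m1.py <<'E'
print('---')
C=lambda u,v:(222+u*.3-.35,105+v*.3-.35)
a=onz(w,mo[1],47.5,True); b=onz(w,mo[2],47.5,True); t=onz(w,W(294,438),47.5,True); print('sd end,front,tip',a.round(1),b.round(1),t.round(1),np.linalg.norm(a-t), 'heading',np.degrees(np.arctan2(*(a-t)[1::-1])))
for n,p,z in [('shank0',(385,277),19),('shank1',(660,330),19),('hookcorner',(668,332),19),('hooktip',(662,256),19),('hL',(205,222),35),('edge',(-200,100),0),('NL',(66,30),35),('FL',(785,150),35),('NR',(26,430),35),('FR',(620,512),35)]: print(n,onz(w,C(*p),z,True).round(1))
u=(a-t)/np.linalg.norm(a-t); print('origin-ish axis pt y=55:',(a-46*u).round(1))
E
python3 m1.py | sed -n '/---/,$p'
```

```text
---
sd end,front,tip [ 519.1 -167.    47.5] [ 502.1 -259.3   47.5] [ 482.1 -363.8   47.5] 200.1940468239031 heading 79.35690747633296
shank0 [ 553.9 -244.2   19. ]
shank1 [ 653.4 -262.9   19. ]
hookcorner [ 656.5 -263.7   19. ]
hooktip [ 651.9 -235.9   19. ]
hL [ 494.7 -222.5   35. ]
edge [ 333.7 -177.8    0. ]
NL [ 450.6 -159.3   35. ]
FL [ 689.5 -195.2   35. ]
NR [ 429.1 -294.9   35. ]
FR [ 639.8 -326.5   35. ]
origin-ish axis pt y=55: [ 510.6 -212.3   47.5]
```

```bash
python3 - <<'E'
from h import *
E=RPY([180,0,79.4])
plan([([510.6,-212.3,100],E,4),([510.6,-212.3,37],E,4),([510.6,-212.3,37],E,2)])
print()
plan([([510.6,-212.3,37],E,5),([510.6,-212.3,100],E,5)])
E
```

```text
0.0142, -0.0121, 0.075, 0, 0, 0.0074
0.0284, -0.0242, 0.15, 0, 0, 0.0147
0.0425, -0.0364, 0.225, 0, 0, 0.0221
0.0567, -0.0485, 0.3, 0, 0, 0.0294
0.0567, -0.0485, 0.3394, 0, 0, 0.0294
0.0567, -0.0485, 0.3788, 0, 0, 0.0294
0.0567, -0.0485, 0.4182, 0, 0, 0.0294
0.0567, -0.0485, 0.4575, 0, 0, 0.0294
0.0567, -0.0485, 0.4575, 0, 0, 0.0294
0.0567, -0.0485, 0.4575, 0, 0, 0.0294
10 rows

0, 0, 0, 0, 0, 0
0, 0, 0, 0, 0, 0
0, 0, 0, 0, 0, 0
0, 0, 0, 0, 0, 0
0, 0, 0, 0, 0, 0
0, 0, -0.0315, 0, 0, 0
0, 0, -0.063, 0, 0, 0
0, 0, -0.0945, 0, 0, 0
0, 0, -0.126, 0, 0, 0
0, 0, -0.1575, 0, 0, 0
10 rows
```

Request:
carry_out(increments=[0.0142, -0.0121, 0.075, 0, 0, 0.0074, 1, 0.0284, -0.0242, 0.15, 0, 0, 0.0147, 1, 0.0425, -0.0364, 0.225, 0, 0, 0.0221, 1, 0.0567, -0.0485, 0.3, 0, 0, 0.0294, 1, 0.0567, -0.0485, 0.3394, 0, 0, 0.0294, 1, 0.0567, -0.0485, 0.3788, 0, 0, 0.0294, 1, 0.0567, -0.0485, 0.4182, 0, 0, 0.0294, 1, 0.0567, -0.0485, 0.4575, 0, 0, 0.0294, 1, 0.0567, -0.0485, 0.4575, 0, 0, 0.0294, 1, 0.0567, -0.0485, 0.4575, 0, 0, 0.0294, 1])

```text
time: 3.95
tool_pos: [510.9, -212.6, 37.4]
tcp_rot: [180.0, 0.0, 79.4]
ft_force: [0.3, -0.2, 0.5]
finger_gap: 85.5
grip_force: 0.0
```

Request:
carry_out(increments=[0, 0, 0, 0, 0, 0, 0, 0, 0, 0, 0, 0, 0, -1, 0, 0, 0, 0, 0, 0, -1, 0, 0, 0, 0, 0, 0, -1, 0, 0, 0, 0, 0, 0, -1, 0, 0, -0.0315, 0, 0, 0, -1, 0, 0, -0.063, 0, 0, 0, -1, 0, 0, -0.0945, 0, 0, 0, -1, 0, 0, -0.126, 0, 0, 0, -1, 0, 0, -0.1575, 0, 0, 0, -1], force=40)

```text
time: 5.2
tool_pos: [510.7, -212.4, 101.1]
tcp_rot: [180.0, 0.0, 79.4]
ft_force: [0.6, 0.4, -1.2]
finger_gap: 23.6
grip_force: 39.3
```

```bash
python3 - <<'E'
from h import *
chk(); E=RPY([180,0,170]); M=RPY([180,0,125])
plan([([480,-140,100],M,5),([455,-85,90],E,5)])
print()
plan([([455,-85,3.5],E,7),([455,-85,3.5],E,3)])
print()
plan([([455,-85,3.5],E,3),([455,-85,150],E,7)])
E
```

```text
t 5.20 pos [ 510.7 -212.4  101.1] rot [180.    0.   79.4] cmd [ 510.6 -212.3  100. ] [180.    0.   79.4] F [ 0.6  0.4 -1.2] T [ 0.02 -0.03 -0.02] gap 23.6 grip 39.3 q [-28.   6. 101.  -0.  73. -17.]
0.0327, -0.0217, 0, 0, 0, -0.0253
0.0655, -0.0434, 0, 0, 0, -0.0507
0.0982, -0.065, 0, 0, 0, -0.076
0.1309, -0.0867, 0, 0, 0, -0.1013
0.1636, -0.1084, 0, 0, 0, -0.1266
0.1884, -0.1257, 0.005, 0, 0, -0.1516
0.2131, -0.1431, 0.01, 0, 0, -0.1766
0.2378, -0.1604, 0.015, 0, 0, -0.2016
0.2626, -0.1778, 0.02, 0, 0, -0.2266
0.2873, -0.1951, 0.025, 0, 0, -0.2516
10 rows

0, 0, 0.0309, 0, 0, 0
0, 0, 0.0618, 0, 0, 0
0, 0, 0.0927, 0, 0, 0
0, 0, 0.1236, 0, 0, 0
0, 0, 0.1545, 0, 0, 0
0, 0, 0.1854, 0, 0, 0
0, 0, 0.2163, 0, 0, 0
0, 0, 0.2163, 0, 0, 0
0, 0, 0.2163, 0, 0, 0
0, 0, 0.2163, 0, 0, 0
10 rows

0, 0, 0, 0, 0, 0
0, 0, 0, 0, 0, 0
0, 0, 0, 0, 0, 0
0, 0, -0.0523, 0, 0, 0
0, 0, -0.1047, 0, 0, 0
0, 0, -0.157, 0, 0, 0
0, 0, -0.2093, 0, 0, 0
0, 0, -0.2616, 0, 0, 0
0, 0, -0.3139, 0, 0, 0
0, 0, -0.3663, 0, 0, 0
10 rows
```

Request:
carry_out(increments=[0.0327, -0.0217, 0, 0, 0, -0.0253, -1, 0.0655, -0.0434, 0, 0, 0, -0.0507, -1, 0.0982, -0.065, 0, 0, 0, -0.076, -1, 0.1309, -0.0867, 0, 0, 0, -0.1013, -1, 0.1636, -0.1084, 0, 0, 0, -0.1266, -1, 0.1884, -0.1257, 0.005, 0, 0, -0.1516, -1, 0.2131, -0.1431, 0.01, 0, 0, -0.1766, -1, 0.2378, -0.1604, 0.015, 0, 0, -0.2016, -1, 0.2626, -0.1778, 0.02, 0, 0, -0.2266, -1, 0.2873, -0.1951, 0.025, 0, 0, -0.2516, -1])

```text
time: 6.45
tool_pos: [454.9, -84.7, 90.5]
tcp_rot: [-180.0, 0.0, 170.3]
ft_force: [1.1, 0.1, -0.9]
finger_gap: 23.8
grip_force: 39.3
```

Request:
carry_out(increments=[0, 0, 0.0309, 0, 0, 0, -1, 0, 0, 0.0618, 0, 0, 0, -1, 0, 0, 0.0927, 0, 0, 0, -1, 0, 0, 0.1236, 0, 0, 0, -1, 0, 0, 0.1545, 0, 0, 0, -1, 0, 0, 0.1854, 0, 0, 0, -1, 0, 0, 0.2163, 0, 0, 0, -1, 0, 0, 0.2163, 0, 0, 0, -1, 0, 0, 0.2163, 0, 0, 0, -1, 0, 0, 0.2163, 0, 0, 0, -1])

```text
time: 7.7
tool_pos: [455.3, -85.1, 3.8]
tcp_rot: [-180.0, 0.0, 170.0]
ft_force: [-0.1, 0.9, -1.0]
finger_gap: 23.8
grip_force: 40.1
```

Request:
carry_out(increments=[0, 0, 0.003, 0, 0, 0, -1, 0, 0, 0.003, 0, 0, 0, -0.3, 0, 0, 0.003, 0, 0, 0, 0.3, 0, 0, 0, 0, 0, 0, 1, 0, 0, 0, 0, 0, 0, 1, 0, 0, -0.0523, 0, 0, 0, 1, 0, 0, -0.1047, 0, 0, 0, 1, 0, 0, -0.2093, 0, 0, 0, 1, 0, 0, -0.3139, 0, 0, 0, 1, 0, 0, -0.3663, 0, 0, 0, 1])

```text
time: 8.95
tool_pos: [456.2, -85.4, 152.9]
tcp_rot: [-180.0, 0.2, 170.0]
ft_force: [-0.1, 0.1, -0.5]
finger_gap: 85.5
grip_force: 0.0
```

```bash
cat >> h.py <<'E'
def lean(psi,L):
    c,s=np.cos(np.radians(psi)),np.sin(np.radians(psi)); h=np.array([c,s,0]); Z=np.array([0,0,1.]); L=np.radians(L)
    z=np.sin(L)*h-np.cos(L)*Z; x=-(np.cos(L)*h+np.sin(L)*Z)
    return Ro.from_matrix(np.c_[x,np.cross(z,x),z])
E
python3 - <<'E'
from h import *
chk(); p,R=getcmd(); print(p)
plan([([470,-10,170],lean(-5,40),5),([470,-10,170],lean(-5,40),5)])
print()
plan([([520,-110,130],lean(-8,40),5),([520,-110,130],lean(-8,40),5)])
E
```

```text
t 8.95 pos [456.2 -85.4 152.9] rot [-180.     0.2  170. ] cmd [455. -85. 150.] [-180.    0.  170.] F [-0.1  0.1 -0.5] T [ 0.02 -0.01  0.08] gap 85.5 grip 0.0 q [-17. -11. 112.  -0.  79. -97.]
[455.00262854 -85.00553059 150.012     ]
-0.0009, 0.0382, -0.01, -0.001, -0.0222, -0.0027
-0.0017, 0.0765, -0.02, -0.0019, -0.0444, -0.0053
-0.0026, 0.1147, -0.03, -0.0029, -0.0666, -0.008
-0.0034, 0.1529, -0.04, -0.0039, -0.0888, -0.0107
-0.0043, 0.1912, -0.05, -0.0049, -0.111, -0.0134
-0.0043, 0.1912, -0.05, -0.0049, -0.111, -0.0134
-0.0043, 0.1912, -0.05, -0.0049, -0.111, -0.0134
-0.0043, 0.1912, -0.05, -0.0049, -0.111, -0.0134
-0.0043, 0.1912, -0.05, -0.0049, -0.111, -0.0134
-0.0043, 0.1912, -0.05, -0.0049, -0.111, -0.0134
10 rows

-0.0096, -0.0476, 0.0341, 0.0011, 0, 0.0013
-0.0191, -0.0953, 0.0682, 0.0022, 0, 0.0026
-0.0287, -0.1429, 0.1024, 0.0032, 0, 0.0038
-0.0382, -0.1906, 0.1365, 0.0043, 0, 0.0051
-0.0478, -0.2382, 0.1706, 0.0054, 0, 0.0064
-0.0478, -0.2382, 0.1706, 0.0054, 0, 0.0064
-0.0478, -0.2382, 0.1706, 0.0054, 0, 0.0064
-0.0478, -0.2382, 0.1706, 0.0054, 0, 0.0064
-0.0478, -0.2382, 0.1706, 0.0054, 0, 0.0064
-0.0478, -0.2382, 0.1706, 0.0054, 0, 0.0064
10 rows
```

Request:
carry_out(increments=[-0.0009, 0.0382, -0.01, -0.001, -0.0222, -0.0027, 1, -0.0017, 0.0765, -0.02, -0.0019, -0.0444, -0.0053, 1, -0.0026, 0.1147, -0.03, -0.0029, -0.0666, -0.008, 1, -0.0034, 0.1529, -0.04, -0.0039, -0.0888, -0.0107, 1, -0.0043, 0.1912, -0.05, -0.0049, -0.111, -0.0134, 1, -0.0043, 0.1912, -0.05, -0.0049, -0.111, -0.0134, 1, -0.0043, 0.1912, -0.05, -0.0049, -0.111, -0.0134, 1, -0.0043, 0.1912, -0.05, -0.0049, -0.111, -0.0134, 1, -0.0043, 0.1912, -0.05, -0.0049, -0.111, -0.0134, 1, -0.0043, 0.1912, -0.05, -0.0049, -0.111, -0.0134, 1])

```text
time: 10.2
tool_pos: [494.1, -9.2, 183.5]
tcp_rot: [-179.8, 38.4, 175.0]
ft_force: [-0.6, 0.6, 1.0]
finger_gap: 85.5
grip_force: 0.0
```

```bash
cat > snap.py <<'E'
import sys
from h import *
n=sys.argv[1]; chk()
c=viewer.get_calibration('wrist'); im=viewer.snapshot('wrist')[:,:,::-1]; cv2.imwrite(f'pics/{n}.png',im)
json.dump({k:np.array(v).tolist() for k,v in c.items()},open(f'{n}.json','w'))
E
python3 snap.py w2
```

```text
t 10.20 pos [494.1  -9.2 183.5] rot [-179.8   38.4  175. ] cmd [ 520. -110.  130.] [-180.   40.  172.] F [-0.6  0.6  1. ] T [ 0.05  0.3  -0.03] gap 85.5 grip 0.0 q [ -8. -51. 143.   3.  50. -94.]
```

Request:
carry_out(increments=[-0.0096, -0.0476, 0.0341, 0.0011, 0, 0.0013, 1, -0.0191, -0.0953, 0.0682, 0.0022, 0, 0.0026, 1, -0.0287, -0.1429, 0.1024, 0.0032, 0, 0.0038, 1, -0.0382, -0.1906, 0.1365, 0.0043, 0, 0.0051, 1, -0.0478, -0.2382, 0.1706, 0.0054, 0, 0.0064, 1, -0.0478, -0.2382, 0.1706, 0.0054, 0, 0.0064, 1, -0.0478, -0.2382, 0.1706, 0.0054, 0, 0.0064, 1, -0.0478, -0.2382, 0.1706, 0.0054, 0, 0.0064, 1, -0.0478, -0.2382, 0.1706, 0.0054, 0, 0.0064, 1, -0.0478, -0.2382, 0.1706, 0.0054, 0, 0.0064, 1])

```text
time: 11.5
tool_pos: [543.1, -108.7, 142.7]
tcp_rot: [-179.7, 38.5, 172.1]
ft_force: [0.8, -0.2, -0.4]
finger_gap: 85.2
grip_force: 0.0
```

```bash
python3 snap.py w3; python3 - <<'E'
from h import *
cab=Ro.from_euler('z',-4,degrees=True); o=np.array([732,62,0])
P=[[-38,-18,66],[-56,-90,66],[-165,-118,172],[-165,118,172],[0,118,206],[0,-118,0]]
for n in ('w2','w3'):
    c={k:(np.array(v) if k in'Rt' else v) for k,v in json.load(open(n+'.json')).items()}; print(n,proj(c,cab.apply(P)+o,True).round(0).tolist())
a=cv2.imread('pics/w2.png');b=cv2.imread('pics/w3.png')
cv2.imwrite('pics/w23.png',np.vstack([cv2.resize(a[60:260,120:520],None,fx=1.5,fy=1.5),cv2.resize(b[60:260,120:520],None,fx=1.5,fy=1.5)]))
E
```

```text
t 11.50 pos [ 543.1 -108.7  142.7] rot [-179.7   38.5  172.1] cmd [ 520. -110.  130.] [-180.   40.  172.] F [ 0.8 -0.2 -0.4] T [-0.02  0.31 -0.  ] gap 85.2 grip 0.0 q [ -22.  -32.  137.   14.   38. -113.]
w2 [[377.0, 239.0], [319.0, 232.0], [277.0, 281.0], [555.0, 264.0], [484.0, 344.0], [300.0, 213.0]]
w3 [[480.0, 238.0], [422.0, 234.0], [447.0, 307.0], [678.0, 254.0], [584.0, 346.0], [381.0, 212.0]]
```

View pics/w23.png

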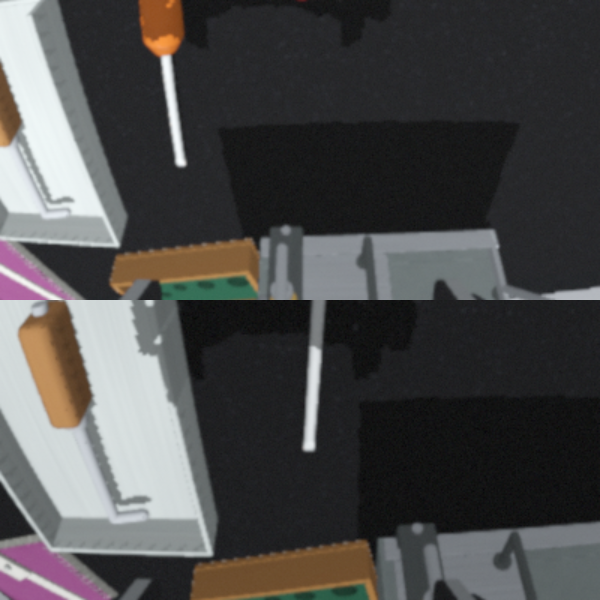

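Upside down, the two wrist views show the screwdriver flat on the bench, the rod alone in the tray, and the cabinet's base edge from about (262,238) to (497,231) in the upper half. The lower rows are cut off. The arm also stopped short of the first pose at its joint limits. I'll look at the cabinet part turned upright and fit the kinematics.

```bash
python3 - <<'E'
from h import *
s=sense(); put(s['tool_pos'],RPY(s['tcp_rot']))
print([a for a in dir(r) if a[0]!='_'])
a=cv2.imread('pics/w2.png');b=cv2.imread('pics/w3.png')
f=lambda m,x:cv2.resize(m[195:350,x:x+320][::-1,::-1],(800,388),interpolation=cv2.INTER_CUBIC)[:300]
cv2.imwrite('pics/w23r.png',np.vstack([cv2.resize(m[200:350,x:x+400][::-1,::-1],(800,300),interpolation=cv2.INTER_CUBIC) for m,x in((a,220),(b,240))]))
E
cat > kin.py <<'E'
from h import *
from scipy.optimize import least_squares
S=[([63.175,7.516,85.33,0,87.26,-4.89],[223.8,556.1,230.2],[-179.9,0,158.07]),([-29,5,89,0,86,-29],[531.2,-234,219.5],[180,0,90.1]),([-28,6,101,0,73,-17],[510.7,-212.4,101.1],[180,0,79.4]),([-17,-11,112,0,79,-97],[456.2,-85.4,152.9],[180,.2,170]),([-8,-51,143,3,50,-94],[494.1,-9.2,183.5],[-179.8,38.4,175]),([-22,-32,137,14,38,-113],[543.1,-108.7,142.7],[-179.7,38.5,172.1])]
s=sense(); S.append((s['joint_pos'],s['tool_pos'],s['tcp_rot']))
def fk(q,k):
    y=lambda a:Ro.from_euler('y',a,degrees=True); z=lambda a:Ro.from_euler('z',a,degrees=True)
    a1,d1,L2,e,L3,Lt=k; A=z(q[0]); B=A*y(q[1]); C=B*y(q[2]); W=C*z(q[3])*y(q[4])*z(q[5])
    return A.apply([a1,0,d1])+B.apply([0,0,L2])+C.apply([e,0,L3])+W.apply([0,0,Lt]),W
wt=lambda i:10 if i in(0,6) else 1
sol=least_squares(lambda k:np.concatenate([wt(i)*(fk(q,k)[0]-np.array(p)) for i,(q,p,_) in enumerate(S)]),[0,300,400,0,400,250],loss='soft_l1')
K=sol.x
O=fk(S[-1][0],K)[1].inv()*RPY(S[-1][2])
LO=np.array([-169,-51.17,1.28,-76.6,0,-152.3]);HI=np.array([169,129.36,143.12,256.6,156.5,152.3])
def ik(p,R,q0=None):
    q0=S[-1][0] if q0 is None else q0
    f=lambda q:np.r_[(fk(q,K)[0]-p)/5,((fk(q,K)[1]*O).inv()*R).as_rotvec()*20]
    z=least_squares(f,np.clip(q0,LO+.1,HI-.1),bounds=(LO,HI)); return z.x.round(1),round(float(z.cost),3)
if __name__=='__main__':
    print(K.round(1),sol.cost,[ (fk(q,K)[0]-p).round(0).tolist() for q,p,_ in S], O.as_euler('xyz',True).round(1),(fk(S[0][0],K)[1].inv()*RPY(S[0][2])).as_euler('xyz',True).round(1))
    for n,p,psi in [('rod',[520,-238,13],-10.5),('rodup',[520,-238,100],-10.5),('bolt',[562,-41,52],-4),('boltdrawn',[530,-39,52],-4),('shut0',[590,-5,52],-4),('shut1',[590,100,52],-4)]:
        for L in (30,35,40): print(n,L,ik(np.array(p),lean(psi,L)))
E
python3 kin.py
```

```text
['PlanningError', 'tcp_to_grasp']
[-211.4  672.8  626.5  321.4  770.8  704.4] 980.7166407854296 [[57.0, -0.0, 0.0], [-15.0, -52.0, -1.0], [-72.0, -21.0, -42.0], [-108.0, -21.0, -32.0], [-1.0, -32.0, -19.0], [2.0, 2.0, 1.0], [-0.0, -0.0, 0.0]] [ 0.  0. 90.] [-0. -0. 90.]
rod 30 (array([ -45. ,   -3.1,  124.5,   28.3,   36.7, -144.2]), 0.0)
rod 35 (array([ -47. ,   -3.8,  127.9,   35.6,   32.2, -152.3]), 0.243)
rod 40 (array([ -43.5,   -4.6,  131.1,   38.7,   25. , -152.3]), 1.824)
rodup 30 (array([ -45. ,  -14.1,  124.6,   23. ,   46.5, -137.1]), 0.0)
rodup 35 (array([ -53.2,  -15.2,  128.5,   33.5,   44.6, -152.3]), 0.0)
rodup 40 (array([ -51.5,  -17.8,  132.3,   35.5,   39.3, -152.3]), 0.717)
bolt 30 (array([ -4.5, -12.3, 127.9,   0.4,  34.4, -90.7]), 0.0)
bolt 35 (array([ -4.6, -14. , 132.6,   0.8,  26.3, -91.2]), 0.0)
bolt 40 (array([ -4.9, -13.7, 136.8,   1.9,  17. , -92.5]), 0.0)
boltdrawn 30 (array([ -4.6, -16.5, 131. ,   0.5,  35.6, -91. ]), 0.0)
boltdrawn 35 (array([ -4.9, -18.7, 135.8,   1.1,  27.9, -91.7]), 0.0)
boltdrawn 40 (array([ -5.4, -18.9, 140.1,   2.8,  18.9, -93.7]), 0.0)
shut0 30 (array([  4.7,  -9. , 125.3,  -7.7,  34.2, -76.1]), 0.0)
shut0 35 (array([  7.1, -10.3, 129.9, -14.2,  26.6, -68.1]), 0.0)
shut0 40 (array([ 10.9,  -9.6, 133.8, -30.1,  19.2, -49.8]), 0.0)
shut1 30 (array([ 27.6,  -5.8, 122.5, -24.2,  39.6, -42.9]), 0.0)
shut1 35 (array([ 34.4,  -5.9, 126.3, -36.6,  36.7, -26.2]), 0.0)
shut1 40 (array([ 43.6,  -4. , 129.1, -51.5,  37.3,  -5. ]), 0.0)
```

View pics/w23r.png

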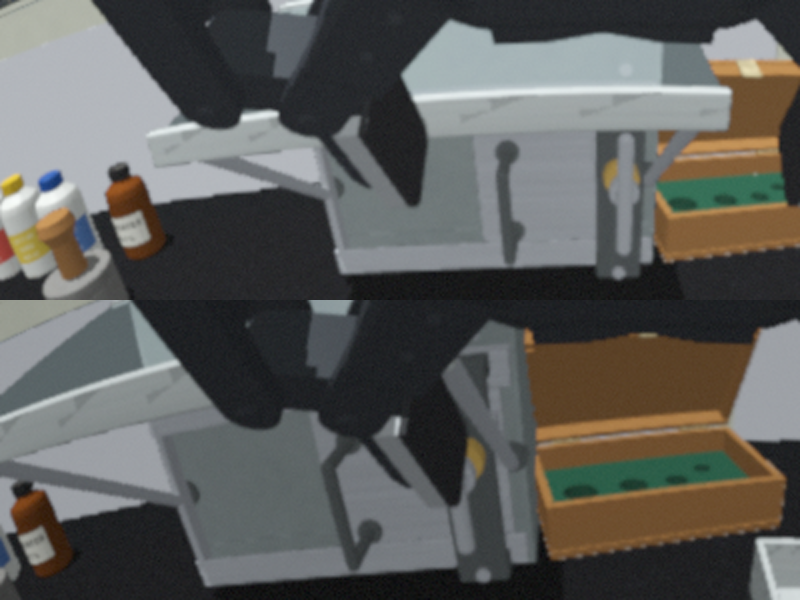

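The upright wrist views show the cabinet front well. In w2 the bolt bar runs from (625,135) to (624,252), the shutter bow bar's lower end is at (511,262), the base corners are at (340,273) and (655,262), and the hood rim ends are at (152,165) and (730,130). In w3 the bolt bar's lower end is at (465,553), the bow bar runs from (327,465) to (354,568), and the base corners are at (208,587) and (535,560). I'll fit the cabinet pose and redo the kinematics with a shoulder offset.

```bash
cat > cab.py <<'E'
from h import *
from scipy.optimize import least_squares
L=lambda n:{k:(np.array(v) if k in'Rt' else v) for k,v in json.load(open(n+'.json')).items()}
c2,c3,cs=L('w2'),L('w3'),cal('scene')
o2=lambda u,v:(619-u/2-.25,349-v/2-.25); o3=lambda u,v:(639-u/2-.25,349-(v-300)/2-.25)
D=[('w2 boltbot',c2,o2(624,252),(-56,-90,50)),('w2 bolttop',c2,o2(625,137),(-56,-90,130)),('w2 baseL',c2,o2(340,273),(0,118,0)),('w2 baseR',c2,o2(655,262),(0,-118,0)),
('w2 rimL',c2,o2(152,166),(-165,118,172)),('w2 rimR',c2,o2(730,129),(-165,-118,172)),('w3 baseL',c3,o3(208,587),(0,118,0)),('w3 baseR',c3,o3(535,560),(0,-118,0)),('w3 boltbot',c3,o3(465,553),(-56,-90,50)),
('w2 bow',c2,o2(511,262),(-38,-18,36)),('w3 bow',c3,o3(354,568),(-38,-18,36)),
('s rimL',cs,(307,181),(-165,118,172)),('s rimR',cs,(351,222.4),(-165,-118,172)),('s topR',cs,(404.6,193.6),(0,-118,206)),('s topRr',cs,(438,183),(125,-118,206))]
def W(p,X): return Ro.from_euler('z',p[2],degrees=True).apply(X)+np.array([p[0],p[1],p[3] if len(p)>3 else 0])
def res(p):
    out=[]
    for n,c,px,X in D:
        o,d=ray(c,px,c is not cs); out.append((np.cross(W(p,np.array(X,float))-o,d)))
    return np.array(out)
if __name__=='__main__':
    for p0 in ([732,62,-4],[732,62,-4,0]):
        s=least_squares(lambda p:res(p).ravel(),p0,loss='soft_l1',f_scale=2); print(s.x.round(2))
    s=least_squares(lambda p:res(p).ravel(),[732,62,-4],loss='soft_l1',f_scale=2)
    for d,e in zip(D,res(s.x)): print(d[0],round(np.linalg.norm(e),1),end='; ')
    print(); print('bolt tri z',tri([ray(c2,D[0][2],True),ray(c3,D[8][2],True)]).round(1),W(s.x,(-56,-90,50)).round(1),'bow tri',tri([ray(c2,D[9][2],True),ray(c3,D[10][2],True)]).round(1),W(s.x,(-38,-18,36)).round(1),'baseR',tri([ray(c2,D[3][2],True),ray(c3,D[7][2],True)]).round(1),'baseL',tri([ray(c2,D[2][2],True),ray(c3,D[6][2],True)]).round(1))
E
python3 cab.py
sed -i 's/a1,d1,L2,e,L3,Lt=k/a1,d1,L2,e,L3,Lt,b=k/; s/\[a1,0,d1\]/[a1,b,d1]/; s/\[0,300,400,0,400,250\],loss=.soft_l1./[0,300,400,0,400,250,50]/' kin.py; python3 kin.py
```

```text
[734.1   49.79  -2.08]
[733.13  49.47  -2.08   1.14]
w2 boltbot 1.6; w2 bolttop 4.7; w2 baseL 3.2; w2 baseR 3.7; w2 rimL 1.3; w2 rimR 1.2; w3 baseL 3.3; w3 baseR 4.0; w3 boltbot 2.2; w2 bow 3.4; w3 bow 3.2; s rimL 4.0; s rimR 0.8; s topR 3.2; s topRr 4.2; 
bolt tri z [666.4 -38.3  53.7] [674.9 -38.1  50. ] bow tri [690.7  31.7  35.2] [695.5  33.2  36. ] baseR [724.5 -69.    7.6] baseL [735.9 167.8   4.4]
[3.000e-01 3.202e+02 3.676e+02 6.330e+01 5.534e+02 3.638e+02 5.130e+01] 36.70523218466033 [[-0.0, 0.0, 0.0], [1.0, -2.0, 1.0], [-2.0, -0.0, -1.0], [-0.0, -0.0, -3.0], [-0.0, 6.0, -1.0], [1.0, 3.0, 1.0], [-0.0, -0.0, 0.0]] [ 0.  0. 90.] [-0. -0. 90.]
rod 30 (array([ -38.4,   -5. ,  128.5,   26.1,   32.1, -137.1]), 0.0)
rod 35 (array([ -40.3,   -6.8,  132.5,   37.3,   28.1, -149. ]), 0.0)
rod 40 (array([ -39.8,   -8.2,  135. ,   41.8,   24.2, -152.3]), 0.55)
rodup 30 (array([ -38.4,  -15.6,  126.8,   19.9,   43.5, -129.3]), 0.0)
rodup 35 (array([ -40.3,  -18.7,  131.2,   26.7,   39.3, -136.5]), 0.0)
rodup 40 (array([ -42.4,  -21.3,  135.4,   35.5,   35.8, -145.6]), 0.0)
bolt 30 (array([ -12. ,  -13.2,  130.7,    7.3,   33. , -103.1]), 0.0)
bolt 35 (array([ -12.6,  -16.2,  135.2,   10.9,   26.8, -106.8]), 0.0)
bolt 40 (array([ -13.2,  -18.6,  139.5,   17.2,   20.4, -113.3]), 0.0)
boltdrawn 30 (array([ -12.8,  -19.8,  135.7,    7.7,   34.6, -103.9]), 0.0)
boltdrawn 35 (array([ -13.5,  -23.4,  140.4,   11.3,   28.8, -107.7]), 0.0)
boltdrawn 40 (array([ -14. ,  -25.2,  143.1,   14.7,   25. , -111.3]), 0.215)
shut0 30 (array([ -6.1,  -8.3, 126.4,   2. ,  31.9, -93.6]), 0.0)
shut0 35 (array([ -6.3, -10.9, 130.9,   3.1,  25.1, -94.7]), 0.0)
shut0 40 (array([ -6.4, -12.9, 135. ,   5.1,  18. , -96.7]), 0.0)
shut1 30 (array([  8.5,  -5.7, 124.1, -11.5,  32.7, -69.4]), 0.0)
shut1 35 (array([  9.3,  -7.9, 128.2, -17.3,  26.4, -63.5]), 0.0)
shut1 40 (array([ 10.2,  -9.4, 132.1, -27.1,  20.2, -53.4]), 0.0)
```

```bash
python3 - <<'E'
from cab import *
w1=L('w1'); C=lambda u,v:(222+u*.3-.35,105+v*.3-.35)
A=lambda u,v:(120+u/1.5-.17,60+v/1.5-.17); B=lambda u,v:A(u,v-300)
for n,a,b,c in [('corner',C(670,332),A(46,213),B(113,520)),('tip',C(662,256),A(71,211),B(148,515))]:
    R=[ray(w1,a,True),ray(c2,b,True),ray(c3,c,True)]; X=tri(R); print(n,X.round(1),[round(np.linalg.norm(np.cross(X-o,d)),1) for o,d in R],[onz(q,x,19,True)[:2].round(1).tolist() for q,x in((w1,a),(c2,b),(c3,c))])
print('shank start', onz(w1,C(385,277),19,True).round(1), onz(c3,B(83,430),19,True).round(1))
# handle top far edge corners
print('handle far top w1',onz(w1,C(374,250),35,True).round(1),'w3',onz(c3,B(52,427),35,True).round(1),onz(c3,B(85,427),35,True).round(1))
# tray corners far left w1, w3, w2
print('tray FL',onz(w1,C(785,150),35,True).round(1),onz(c3,B(211,553),35,True).round(1),onz(c2,A(119,246),35,True).round(1))
print('tray FR w3',onz(c3,B(52,552),35,True).round(1))
for k in ('w1','w2','w3'):
    c=L(k); print(k,'cam',(-c['R'].T@c['t']).round(0))
E
```

```text
corner [ 656.5 -265.7   17.8] [np.float64(2.0), np.float64(1.6), np.float64(1.9)] [[657.3, -263.7], [652.4, -263.0], [656.4, -267.1]]
tip [ 652.8 -235.2   18.8] [np.float64(1.1), np.float64(1.2), np.float64(1.0)] [[651.9, -235.9], [651.8, -233.3], [654.1, -235.8]]
shank start [ 553.9 -244.2   19. ] [ 564.4 -243.9   19. ]
handle far top w1 [ 549.2 -231.7   35. ] w3 [ 544.8 -249.6   35. ] [ 549.4 -228.8   35. ]
tray FL [ 689.5 -195.2   35. ] [ 686.2 -194.2   35. ] [ 688.7 -194.    35. ]
tray FR w3 [ 671.3 -331.3   35. ]
w1 cam [ 532. -168.  362.]
w2 cam [356.   4. 255.]
w3 cam [406. -88. 214.]
```

```bash
python3 - <<'E'
from kin import *
q=S[-1][0]; print(K.round(1))
P=np.array([515,-237,120]); print(ik(P,lean(-10.5,33)), ik(np.array([515,-237,14]),lean(-10.5,33)))
plan([([515,-237,140],lean(-10.5,33),6),(P,lean(-10.5,33),4)])
E
```

```text
[3.000e-01 3.202e+02 3.676e+02 6.330e+01 5.534e+02 3.638e+02 5.130e+01]
(array([ -39.9,  -20.5,  129.4,   22.7,   43.9, -132.1]), 0.0) (array([ -39.9,   -7.2,  131.7,   32.4,   30. , -144.1]), 0.0)
0.004, -0.0545, -0.0015, 0.0006, 0.0025, 0.001
0.008, -0.109, -0.003, 0.0011, 0.0051, 0.0019
0.012, -0.1636, -0.0045, 0.0017, 0.0076, 0.0029
0.016, -0.2181, -0.006, 0.0023, 0.0102, 0.0039
0.02, -0.2726, -0.0075, 0.0028, 0.0127, 0.0048
0.024, -0.3271, -0.009, 0.0034, 0.0153, 0.0058
0.0318, -0.3271, 0.0008, 0.0034, 0.0153, 0.0058
0.0395, -0.327, 0.0106, 0.0034, 0.0153, 0.0058
0.0473, -0.327, 0.0204, 0.0034, 0.0153, 0.0058
0.0551, -0.3269, 0.0302, 0.0034, 0.0153, 0.0058
10 rows
```

Request:
carry_out(increments=[0.004, -0.0545, -0.0015, 0.0006, 0.0025, 0.001, 1, 0.008, -0.109, -0.003, 0.0011, 0.0051, 0.0019, 1, 0.012, -0.1636, -0.0045, 0.0017, 0.0076, 0.0029, 1, 0.016, -0.2181, -0.006, 0.0023, 0.0102, 0.0039, 1, 0.02, -0.2726, -0.0075, 0.0028, 0.0127, 0.0048, 1, 0.024, -0.3271, -0.009, 0.0034, 0.0153, 0.0058, 1, 0.0318, -0.3271, 0.0008, 0.0034, 0.0153, 0.0058, 1, 0.0395, -0.327, 0.0106, 0.0034, 0.0153, 0.0058, 1, 0.0551, -0.3269, 0.0302, 0.0034, 0.0153, 0.0058, 1, 0.0551, -0.3269, 0.0302, 0.0034, 0.0153, 0.0058, 1])

```text
time: 12.8
tool_pos: [514.1, -235.8, 117.8]
tcp_rot: [179.9, 32.8, 169.5]
ft_force: [1.6, 0.4, -0.9]
finger_gap: 85.6
grip_force: 0.0
```

```bash
python3 snap.py w4; python3 - <<'E'
from cab import *
im=cv2.imread('pics/w4.png'); c=L('w4')
print(proj(c,np.array([[505,-235,35],[547,-241,35],[656,-264,19]]),True).round(0))
m=cv2.inRange(cv2.cvtColor(im,cv2.COLOR_BGR2HSV),(10,90,90),(20,200,255)); n,l,st,ce=cv2.connectedComponentsWithStats(m)
for k in np.argsort(-st[1:,4])[:3]+1: print(st[k],ce[k].round(0))
p=proj(c,np.array([[560,-241,25]]),True)[0].astype(int); x0=max(p[0]-130,0);y0=max(p[1]-110,0)
print(x0,y0); cv2.imwrite('pics/w4c.png',cv2.resize(im[y0:y0+200,x0:x0+266],None,fx=3,fy=3,interpolation=cv2.INTER_CUBIC))
E
```

```text
t 12.80 pos [ 514.1 -235.8  117.8] rot [179.9  32.8 169.5] cmd [ 515. -237.  120.] [-180.    33.   169.5] F [ 1.6  0.4 -0.9] T [0.   0.27 0.02] gap 85.6 grip 0.0 q [ -40.  -20.  130.   23.   44. -132.]
[[316. 138.]
 [318. 184.]
 [316. 248.]]
[ 351  266   68   67 2530] [382. 298.]
[ 303   89   30   95 2338] [317. 137.]
[ 493    0   54  106 2036] [522.  52.]
191 76
```

View pics/w4c.png

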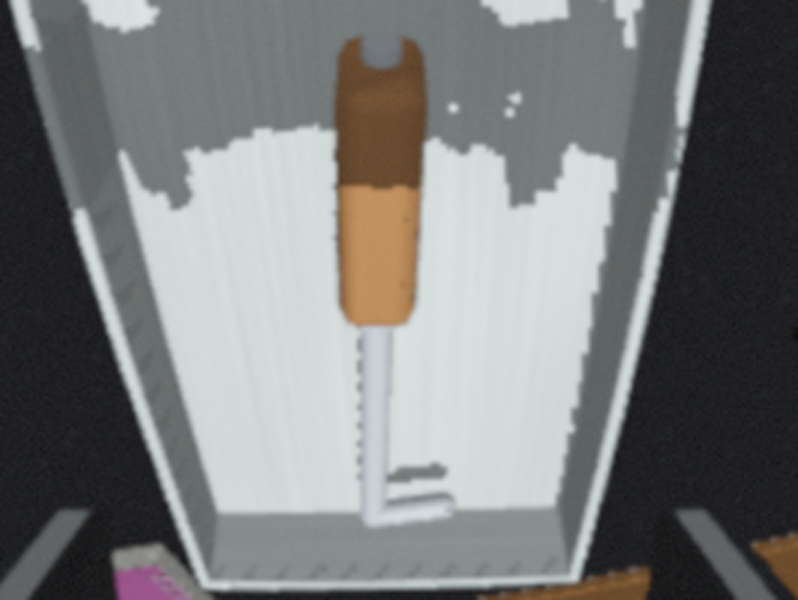

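The view shows the rod well centred between the open fingers. Its handle runs from (380,40) to (376,322), the shank goes down to (374,515), and the hook tip is at (450,505). The tray's far corners are at (205,583) and (578,580).

```bash
python3 - <<'E'
from cab import *
c=L('w4'); f=lambda u,v,z:onz(c,(191+u/3-.33,76+v/3-.33),z,True).round(1)
for n,a in [('handle far L/R',[(345,312,35),(411,312,35)]),('handle near',[(340,80,35),(423,80,35)]),('mid',[(341,185,35),(419,185,35)]),('shank0',[(376,330,19)]),('shank end',[(374,510,19)]),('tip',[(450,506,19)]),('tray far',[(205,583,35),(578,580,35)]),('tray sides',[(80,215,35),(672,195,35)])]: print(n,[f(*x).tolist() for x in a])
a,b=f(376,330,19),f(374,510,19); print(np.degrees(np.arctan2(*(b-a)[1::-1])))
E
```

```text
handle far L/R [[541.1, -249.6, 35.0], [544.1, -233.5, 35.0]]
handle near [[476.5, -237.0, 35.0], [479.6, -220.4, 35.0]]
mid [[502.7, -242.4, 35.0], [505.9, -225.4, 35.0]]
shank0 [[564.4, -246.3, 19.0]]
shank end [[651.9, -263.6, 19.0]]
tip [[654.4, -237.0, 19.0]]
tray far [[665.7, -329.7, 35.0], [689.3, -194.3, 35.0]]
tray sides [[498.1, -304.0, 35.0], [517.7, -168.4, 35.0]]
-11.183952511004385
```

```bash
python3 - <<'E'
from kin import *
R=lean(-11,33); print(ik(np.array([514.7,-236.1,13.5]),R))
plan([([514.7,-236.1,13.5],R,6),([514.7,-236.1,13.5],R,4)])
print()
plan([([514.7,-236.1,13.5],R,5),([514.7,-236.1,110],R,5)])
E
```

```text
(array([ -39.6,   -7.4,  131.9,   31.9,   29.6, -143. ]), 0.0)
0.0243, 0.0003, 0.0371, 0.0001, 0, 0.0002
0.0486, 0.0007, 0.0742, 0.0003, 0, 0.0004
0.073, 0.001, 0.1113, 0.0004, 0, 0.0006
0.0973, 0.0014, 0.1484, 0.0005, 0, 0.0008
0.1216, 0.0017, 0.1856, 0.0006, 0, 0.001
0.1459, 0.002, 0.2227, 0.0008, 0, 0.0012
0.1459, 0.002, 0.2227, 0.0008, 0, 0.0012
0.1459, 0.002, 0.2227, 0.0008, 0, 0.0012
0.1459, 0.002, 0.2227, 0.0008, 0, 0.0012
0.1459, 0.002, 0.2227, 0.0008, 0, 0.0012
10 rows

0, 0, 0, 0, 0, 0
0, 0, 0, 0, 0, 0
0, 0, 0, 0, 0, 0
0, 0, 0, 0, 0, 0
0, 0, 0, 0, 0, 0
-0.0262, 0, -0.0405, 0, 0, 0
-0.0525, 0, -0.081, 0, 0, 0
-0.0788, 0, -0.1214, 0, 0, 0
-0.105, 0, -0.1619, 0, 0, 0
-0.1313, 0, -0.2024, 0, 0, 0
10 rows
```

Request:
carry_out(increments=[0.0243, 0.0003, 0.0371, 0.0001, 0, 0.0002, 0.3, 0.0486, 0.0007, 0.0742, 0.0003, 0, 0.0004, 0.3, 0.073, 0.001, 0.1113, 0.0004, 0, 0.0006, 0.3, 0.0973, 0.0014, 0.1484, 0.0005, 0, 0.0008, 0.3, 0.1216, 0.0017, 0.1856, 0.0006, 0, 0.001, 0.3, 0.1459, 0.002, 0.2227, 0.0008, 0, 0.0012, 0.3, 0.1459, 0.002, 0.2227, 0.0008, 0, 0.0012, 0.3, 0.1459, 0.002, 0.2227, 0.0008, 0, 0.0012, 0.3, 0.1459, 0.002, 0.2227, 0.0008, 0, 0.0012, 0.3, 0.1459, 0.002, 0.2227, 0.0008, 0, 0.0012, 0.3])

```text
time: 14.1
tool_pos: [515.0, -236.7, 14.1]
tcp_rot: [-180.0, 33.0, 169.0]
ft_force: [0.2, -0.5, 0.2]
finger_gap: 55.5
grip_force: 0.0
```

Request:
carry_out(increments=[0, 0, 0, 0, 0, 0, -1, 0, 0, 0, 0, 0, 0, -1, 0, 0, 0, 0, 0, 0, -1, 0, 0, 0, 0, 0, 0, -1, 0, 0, 0, 0, 0, 0, -1, -0.0262, 0, -0.0405, 0, 0, 0, -1, -0.0525, 0, -0.081, 0, 0, 0, -1, -0.0788, 0, -0.1214, 0, 0, 0, -1, -0.105, 0, -0.1619, 0, 0, 0, -1, -0.1313, 0, -0.2024, 0, 0, 0, -1], force=90)

```text
time: 15.35
tool_pos: [513.8, -235.7, 109.2]
tcp_rot: [180.0, 32.9, 168.9]
ft_force: [0.4, -0.7, -1.5]
finger_gap: 18.7
grip_force: 88.0
```

```bash
python3 snap.py w5; python3 - <<'E'
from cab import *
# predicted rod in grip: hook corner & tip relative to TCP
s=sense(); R=RPY(s['tcp_rot']); c=L('w5')
G=lambda x,y,z: s['tool_pos']-R.apply([0,0,18.7])+Ro.from_euler('z',-11,degrees=True).apply([x+63,y,0])+np.array([0,0,z-16-8.5])
print('pred px corner,tip,handlefar',proj(c,np.array([G(85.5,0,16),G(79.5,24.5,16),G(-20,0,32)]),True).round(1))
print(s['tool_pos']-R.apply([0,0,18.7]))
E
```

```text
t 15.35 pos [ 513.8 -235.7  109.2] rot [180.   32.9 168.9] cmd [ 514.7 -236.1  110. ] [-180.   33.  169.] F [ 0.4 -0.7 -1.5] T [ 0.04  0.45 -0.07] gap 18.7 grip 88.0 q [ -40.  -20.  130.   23.   42. -132.]
pred px corner,tip,handlefar [[316.8 346.9]
 [345.2 344.8]
 [315.9 325.3]]
[ 505.25221891 -234.88137111  128.22331324]
```

```bash
python3 - <<'E'
from cab import *
import cab
cab.D+= [('s boltbot',cs,(374.9,242.6),(-56,-90,50)),('s bow',cs,(366.4,232.6),(-38,-18,36))]
for n,i,j,k in [('bolt',0,8,-2),('bow',9,10,-1)]:
    R=[ray(D[t][1],D[t][2],D[t][1] is not cs) for t in (i,j,k)]; X=tri(R); print(n,X.round(1),[round(np.linalg.norm(np.cross(X-o,d)),1) for o,d in R], tri([R[0],R[2]]).round(1), tri([R[1],R[2]]).round(1))
s=least_squares(lambda p:res(p).ravel(),[732,62,-4],loss='soft_l1',f_scale=2); print(s.x.round(2))
p=s.x
print('bolt',W(p,(-56,-90,66)).round(1),'bow',W(p,(-38,-18,66)).round(1))
for d,e in zip(D,res(s.x)): print(d[0],round(np.linalg.norm(e),1),end='; ')
# onz comparisons
for i in (0,8,-2): print(D[i][0],onz(D[i][1],D[i][2],50,D[i][1] is not cs).round(1))
for i in (9,10,-1): print(D[i][0],onz(D[i][1],D[i][2],36,D[i][1] is not cs).round(1))
E
```

```text
bolt [670.7 -38.4  50.8] [np.float64(0.8), np.float64(1.0), np.float64(0.5)] [670.6 -39.   51.2] [672.1 -37.2  49.3]
bow [695.7  32.6  31.8] [np.float64(0.6), np.float64(1.1), np.float64(0.7)] [695.8  32.   31.7] [697.6  34.3  30.2]
[733.43  49.54  -2.17]
bolt [674.1 -38.3  66. ] bow [694.8  33.   66. ]
w2 boltbot 1.1; w2 bolttop 4.4; w2 baseL 3.5; w2 baseR 3.9; w2 rimL 1.2; w2 rimR 1.1; w3 baseL 3.4; w3 baseR 4.4; w3 boltbot 2.0; w2 bow 3.0; w3 bow 2.9; s rimL 4.4; s rimR 1.4; s topR 3.8; s topRr 3.8; s boltbot 2.4; s bow 4.0; w2 boltbot [673.1 -39.2  50. ]
w3 boltbot [671.4 -37.2  50. ]
s boltbot [671.3 -38.2  50. ]
w2 bow [689.6  31.6  36. ]
w3 bow [689.4  31.1  36. ]
s bow [691.8  27.2  36. ]
```

```bash
cat > go.py <<'E'
from kin import *
CAB=np.array([732.3,49,0]); CY=-2.7; RL=lean(CY,33); FW=137.8
def T(cx,cy,z): return CAB+Ro.from_euler('z',CY,degrees=True).apply([cx-FW,cy,0])+np.array([0,0,z])
E
python3 - <<'E'
from go import *
q=None
for a in [(-60,-200,100),(-60,-150,59),(-36.5,-140,59),(-36.5,-103,59),(-76,-103,59),(-80,-140,59),(-60,-60,59),(-24,-60,59),(-24,64,59),(-24,30,59),(-110,30,59)]: 
    q,c=ik(T(*a),RL,q); print(a,T(*a).round(1),q,c)
plan([(T(-60,-200,100),RL,4),(T(-60,-150,59),RL,3),(T(-60,-145,59),RL,3)])
E
```

```text
(-60, -200, 100) [ 525.3 -141.5  100. ] [ -30.4  -23.8  134.1   22.2   42.  -130.6] 0.0
(-60, -150, 59) [527.7 -91.5  59. ] [ -22.7  -21.6  137.4   19.3   34.3 -123.1] 0.0
(-36.5, -140, 59) [551.6 -82.6  59. ] [ -19.9  -17.   134.    17.5   32.4 -119.4] 0.0
(-36.5, -103, 59) [553.3 -45.7  59. ] [ -14.1  -17.8  134.6   12.    31.3 -109.9] 0.0
(-76, -103, 59) [513.9 -43.8  59. ] [ -15.5  -26.8  141.    12.4   34.1 -111.1] 0.0
(-80, -140, 59) [508.1 -80.6  59. ] [ -22.2  -26.7  140.9   18.2   35.7 -121.5] 0.0
(-60, -60, 59) [531.9  -1.6  59. ] [ -7.5 -22.9 138.3   5.   31.8 -98.3] 0.0
(-24, -60, 59) [567.9  -3.3  59. ] [ -7.  -15.2 132.6   4.8  29.8 -97.8] 0.0
(-24, 64, 59) [573.7 120.6  59. ] [ 11.7  -9.9 128.3 -15.5  30.4 -64.4] 0.0
(-24, 30, 59) [572.1  86.6  59. ] [  6.8 -12.  130.  -10.4  29.8 -73. ] 0.0
(-110, 30, 59) [486.2  90.6  59. ] [  9.5 -30.2 143.1 -11.5  35.2 -70.3] 0.0
0.0074, 0.0593, 0.0026, -0.0031, 0, -0.0048
0.0148, 0.1187, 0.0053, -0.0063, 0, -0.0097
0.0223, 0.178, 0.0079, -0.0094, 0, -0.0145
0.0297, 0.2373, 0.0105, -0.0126, 0, -0.0194
0.0533, 0.2785, 0.0359, -0.0126, 0, -0.0194
0.077, 0.3198, 0.0612, -0.0126, 0, -0.0194
0.1006, 0.361, 0.0866, -0.0126, 0, -0.0194
0.1011, 0.3651, 0.0863, -0.0126, 0, -0.0194
0.1016, 0.3693, 0.086, -0.0126, 0, -0.0194
0.1021, 0.3734, 0.0856, -0.0126, 0, -0.0194
10 rows
```

Request:
carry_out(increments=[0.0074, 0.0593, 0.0026, -0.0031, 0, -0.0048, -1, 0.0148, 0.1187, 0.0053, -0.0063, 0, -0.0097, -1, 0.0223, 0.178, 0.0079, -0.0094, 0, -0.0145, -1, 0.0297, 0.2373, 0.0105, -0.0126, 0, -0.0194, -1, 0.0533, 0.2785, 0.0359, -0.0126, 0, -0.0194, -1, 0.077, 0.3198, 0.0612, -0.0126, 0, -0.0194, -1, 0.1006, 0.361, 0.0866, -0.0126, 0, -0.0194, -1, 0.1011, 0.3651, 0.0863, -0.0126, 0, -0.0194, -1, 0.1016, 0.3693, 0.086, -0.0126, 0, -0.0194, -1, 0.1021, 0.3734, 0.0856, -0.0126, 0, -0.0194, -1])

```text
time: 16.65
tool_pos: [528.3, -87.4, 59.5]
tcp_rot: [-180.0, 33.0, 177.3]
ft_force: [0.3, -0.0, -1.3]
finger_gap: 18.4
grip_force: 88.2
```

```bash
python3 - <<'E'
from go import *
chk()
im=viewer.snapshot('scene')[:,:,::-1]; cv2.imwrite('pics/s2.png',im)
w=viewer.snapshot('wrist')[:,:,::-1]; cv2.imwrite('pics/w6.png',w)
a=cv2.resize(im[180:280,310:440],(800,615),interpolation=cv2.INTER_CUBIC)[:400]; b=cv2.resize(w[195:395,120:520][::-1,::-1],(400,200))
cv2.imwrite('pics/pre.png',np.vstack([a,np.hstack([b,np.zeros_like(b)])]))
c=cal('scene'); s=sense(); p=s['tool_pos']
h=Ro.from_euler('z',CY,degrees=True); X=[p+h.apply([FW,0,5]),p+h.apply([FW-6,24.5,5]),T(-56+FW,-90,50),T(-56+FW,-90,130)]
print('pred crop px corner,tip,boltbot,bolttop',((proj(c,np.array(X))-[310,180])*6.154).round(0).tolist())
E
```

```text
t 16.65 pos [528.3 -87.4  59.5] rot [-180.    33.   177.3] cmd [527.9 -86.5  59. ] [-180.    33.   177.3] F [ 0.3 -0.  -1.3] T [ 0.08  0.43 -0.04] gap 18.4 grip 88.2 q [ -22.  -22.  138.   19.   34. -122.]
pred crop px corner,tip,boltbot,bolttop [[470.0, 429.0], [426.0, 403.0], [401.0, 385.0], [414.0, 241.0]]
```

View pics/pre.png

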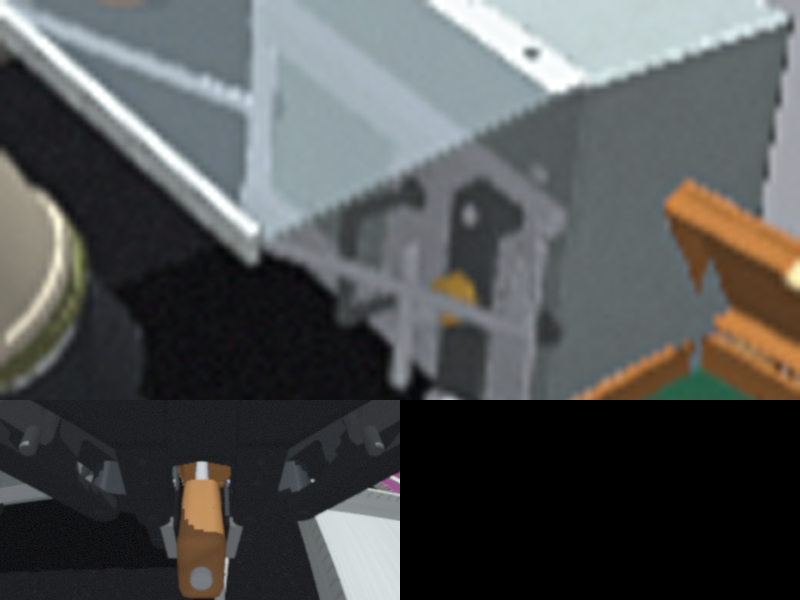

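The pre-hook view shows the hook tip peeking in at (440,395), just right of and in front of the bolt bar, whose lower end is at (398,388). Predicted positions were (426,403) and (401,385), so they agree within about 2 mm. I'll move in behind the bar.

```bash
python3 - <<'E'
from go import *
plan([(T(-36.5,-141,59),RL,4),(T(-36.5,-119,59),RL,4),(T(-36.5,-119,59),RL,2)])
print()
plan([(T(-36.5,-103,59),RL,4),(T(-36.5,-103,59),RL,1),(T(-46,-103,59),RL,5)])
E
```

```text
-0.0123, 0.0025, 0.008, 0, 0, 0
-0.0246, 0.005, 0.016, 0, 0, 0
-0.0369, 0.0075, 0.024, 0, 0, 0
-0.0492, 0.01, 0.032, 0, 0, 0
-0.0492, 0.0237, 0.032, 0, 0, 0
-0.0492, 0.0375, 0.032, 0, 0, 0
-0.0492, 0.0512, 0.032, 0, 0, 0
-0.0493, 0.065, 0.032, 0, 0, 0
-0.0493, 0.065, 0.032, 0, 0, 0
-0.0493, 0.065, 0.032, 0, 0, 0
10 rows

0, 0.01, 0, 0, 0, 0
0, 0.02, 0, 0, 0, 0
0, 0.03, 0, 0, 0, 0
0, 0.04, 0, 0, 0, 0
0, 0.04, 0, 0, 0, 0
0.004, 0.04, -0.0026, 0, 0, 0
0.008, 0.04, -0.0052, 0, 0, 0
0.012, 0.04, -0.0077, 0, 0, 0
0.016, 0.04, -0.0103, 0, 0, 0
0.02, 0.04, -0.0129, 0, 0, 0
10 rows
```

Request:
carry_out(increments=[-0.0123, 0.0025, 0.008, 0, 0, 0, -1, -0.0246, 0.005, 0.016, 0, 0, 0, -1, -0.0369, 0.0075, 0.024, 0, 0, 0, -1, -0.0492, 0.01, 0.032, 0, 0, 0, -1, -0.0492, 0.0237, 0.032, 0, 0, 0, -1, -0.0492, 0.0375, 0.032, 0, 0, 0, -1, -0.0492, 0.0512, 0.032, 0, 0, 0, -1, -0.0493, 0.065, 0.032, 0, 0, 0, -1, -0.0493, 0.065, 0.032, 0, 0, 0, -1, -0.0493, 0.065, 0.032, 0, 0, 0, -1])

```text
time: 18.0
tool_pos: [552.6, -61.8, 58.8]
tcp_rot: [180.0, 33.0, 177.3]
ft_force: [0.2, 0.1, -2.0]
finger_gap: 18.4
grip_force: 88.2
```

No contact so far. I'll carry on to the left and begin the pull.

Request:
carry_out(increments=[0, 0.01, 0, 0, 0, 0, -1, 0, 0.02, 0, 0, 0, 0, -1, 0, 0.03, 0, 0, 0, 0, -1, 0, 0.04, 0, 0, 0, 0, -1, 0, 0.04, 0, 0, 0, 0, -1, 0.004, 0.04, -0.0026, 0, 0, 0, -1, 0.008, 0.04, -0.0052, 0, 0, 0, -1, 0.012, 0.04, -0.0077, 0, 0, 0, -1, 0.016, 0.04, -0.0103, 0, 0, 0, -1, 0.02, 0.04, -0.0129, 0, 0, 0, -1])

```text
time: 19.25
tool_pos: [543.6, -45.5, 58.7]
tcp_rot: [180.0, 33.0, 177.3]
ft_force: [-0.7, 0.7, -1.4]
finger_gap: 18.5
grip_force: 88.2
```

```bash
python3 - <<'E'
from go import *
plan([(T(-62,-103,59),RL,8),(T(-62,-103,59),RL,2)])
E
```

```text
0.0042, 0, -0.0027, 0, 0, 0
0.0084, 0, -0.0054, 0, 0, 0
0.0126, 0, -0.0082, 0, 0, 0
0.0168, 0, -0.0109, 0, 0, 0
0.0209, 0, -0.0136, 0, 0, 0
0.0251, 0, -0.0163, 0, 0, 0
0.0293, 0, -0.0191, 0, 0, 0
0.0335, 0, -0.0218, 0, 0, 0
0.0335, 0, -0.0218, 0, 0, 0
0.0335, 0, -0.0218, 0, 0, 0
10 rows
```

Request:
carry_out(increments=[0.0042, 0, -0.0027, 0, 0, 0, -1, 0.0084, 0, -0.0054, 0, 0, 0, -1, 0.0126, 0, -0.0082, 0, 0, 0, -1, 0.0168, 0, -0.0109, 0, 0, 0, -1, 0.0209, 0, -0.0136, 0, 0, 0, -1, 0.0251, 0, -0.0163, 0, 0, 0, -1, 0.0293, 0, -0.0191, 0, 0, 0, -1, 0.0335, 0, -0.0218, 0, 0, 0, -1, 0.0335, 0, -0.0218, 0, 0, 0, -1, 0.0335, 0, -0.0218, 0, 0, 0, -1])

```text
time: 20.5
tool_pos: [527.6, -44.6, 58.6]
tcp_rot: [180.0, 32.9, 177.3]
ft_force: [1.4, -0.5, -2.1]
finger_gap: 18.6
grip_force: 87.9
```

```bash
python3 - <<'E'
from go import *
chk()
im=viewer.snapshot('scene')[:,:,::-1]; cv2.imwrite('pics/s3.png',im)
c=cal('scene')
print('bolt top px home/now20',proj(c,np.array([T(-56+FW,-90,130),T(-76+FW,-90,130)])).round(1))
o=cv2.imread('pics/scene0.png'); d=cv2.absdiff(o,im).max(2)
print(d[210:250,366:386].max(0), d[215:245,366:386].sum(1))
E
```

```text
t 20.50 pos [527.6 -44.6  58.6] rot [180.   32.9 177.3] cmd [527.9 -44.5  59. ] [-180.    33.   177.3] F [ 1.4 -0.5 -2.1] T [-0.02  0.19 -0.09] gap 18.6 grip 87.9 q [ -15.  -23.  139.   12.   33. -111.]
bolt top px home/now20 [[377.3 219.1]
 [371.2 221.2]]
[126 133 129 127 126 133 151 126  97  76  95 133 130  27  23   5   5   5
   4   5] [  37   49   38   41   73  104  153  189  140  127   73   65  107  254
  331  231  142  123  176  385  488  559  693  659  590  709  786  923
 1231 1153]
```

```bash
python3 - <<'E'
from go import *
plan([(T(-78,-103,59),RL,8),(T(-78,-103,59),RL,2)])
E
```

```text
0.0042, 0, -0.0027, 0, 0, 0
0.0084, 0, -0.0054, 0, 0, 0
0.0126, 0, -0.0082, 0, 0, 0
0.0168, 0, -0.0109, 0, 0, 0
0.021, 0, -0.0136, 0, 0, 0
0.0252, 0, -0.0163, 0, 0, 0
0.0294, 0, -0.019, 0, 0, 0
0.0336, 0, -0.0218, 0, 0, 0
0.0336, 0, -0.0218, 0, 0, 0
0.0336, 0, -0.0218, 0, 0, 0
10 rows
```

Request:
carry_out(increments=[0.0042, 0, -0.0027, 0, 0, 0, -1, 0.0084, 0, -0.0054, 0, 0, 0, -1, 0.0126, 0, -0.0082, 0, 0, 0, -1, 0.0168, 0, -0.0109, 0, 0, 0, -1, 0.021, 0, -0.0136, 0, 0, 0, -1, 0.0252, 0, -0.0163, 0, 0, 0, -1, 0.0294, 0, -0.019, 0, 0, 0, -1, 0.0336, 0, -0.0218, 0, 0, 0, -1, 0.0336, 0, -0.0218, 0, 0, 0, -1, 0.0336, 0, -0.0218, 0, 0, 0, -1])

```text
time: 21.8
tool_pos: [511.6, -43.8, 58.6]
tcp_rot: [180.0, 32.9, 177.3]
ft_force: [1.3, 1.0, -1.3]
finger_gap: 18.7
grip_force: 88.1
```

```bash
python3 - <<'E'
from go import *
chk()
im=viewer.snapshot('scene')[:,:,::-1]; cv2.imwrite('pics/s4.png',im)
c=cal('scene')
print('bar mid',proj(c,np.array([T(-56+FW,-90,115),T(-88+FW,-90,115)])).round(1))
for n in ('scene0','s3','s4'):
    g=cv2.imread(f'pics/{n}.png').max(2); print(n,[g[y,360:384].tolist() for y in (226,232)])
plan([(T(-81,-103,59),RL,3),(T(-81,-103,59),RL,7)])
E
```

```text
t 21.80 pos [511.6 -43.8  58.6] rot [180.   32.9 177.3] cmd [511.9 -43.7  59. ] [-180.    33.   177.3] F [ 1.3  1.  -1.3] T [-0.04  0.25 -0.09] gap 18.7 grip 88.1 q [ -16.  -27.  141.   12.   34. -111.]
bar mid [[376.9 223.6]
 [367.2 226.9]]
scene0 [[16, 20, 56, 101, 106, 66, 65, 88, 121, 129, 134, 131, 140, 140, 138, 136, 135, 135, 127, 120, 126, 134, 145, 154], [17, 20, 21, 17, 34, 57, 59, 51, 34, 46, 105, 130, 129, 124, 127, 141, 139, 129, 130, 133, 129, 113, 117, 111]]
s3 [[14, 21, 54, 99, 105, 65, 63, 86, 118, 127, 128, 131, 136, 136, 136, 136, 129, 127, 124, 118, 126, 133, 141, 151], [17, 18, 21, 18, 33, 56, 58, 50, 32, 44, 112, 141, 142, 132, 137, 141, 139, 130, 121, 121, 106, 110, 115, 109]]
s4 [[14, 18, 54, 99, 103, 71, 129, 136, 129, 125, 131, 130, 138, 138, 136, 136, 130, 127, 125, 119, 125, 132, 142, 152], [19, 16, 16, 16, 30, 75, 139, 144, 134, 140, 140, 137, 143, 143, 142, 139, 132, 131, 123, 120, 107, 108, 117, 110]]
0.0021, 0, -0.0013, 0, 0, 0
0.0042, 0, -0.0027, 0, 0, 0
0.0063, 0, -0.004, 0, 0, 0
0.0063, 0, -0.004, 0, 0, 0
0.0063, 0, -0.004, 0, 0, 0
0.0063, 0, -0.004, 0, 0, 0
0.0063, 0, -0.004, 0, 0, 0
0.0063, 0, -0.004, 0, 0, 0
0.0063, 0, -0.004, 0, 0, 0
0.0063, 0, -0.004, 0, 0, 0
10 rows
```

Request:
carry_out(increments=[0.0021, 0, -0.0013, 0, 0, 0, -1, 0.0042, 0, -0.0027, 0, 0, 0, -1, 0.0063, 0, -0.004, 0, 0, 0, -1, 0.0063, 0, -0.004, 0, 0, 0, -1, 0.0063, 0, -0.004, 0, 0, 0, -1, 0.0063, 0, -0.004, 0, 0, 0, -1, 0.0063, 0, -0.004, 0, 0, 0, -1, 0.0063, 0, -0.004, 0, 0, 0, -1, 0.0063, 0, -0.004, 0, 0, 0, -1, 0.0063, 0, -0.004, 0, 0, 0, -1])

```text
time: 23.1
tool_pos: [510.6, -44.0, 60.5]
tcp_rot: [-180.0, 33.2, 177.3]
ft_force: [20.7, 2.0, -8.5]
finger_gap: 18.3
grip_force: 88.4
```

The bolt is at its stop, with the force rising to 20 N. I'll check the route round the front of the drawn bar.

```bash
python3 - <<'E'
from go import *
s=sense(); print('fk err',(fk(s['joint_pos'],K)[0]-s['tool_pos']).round(1), s['joint_pos'].round(2))
for L in (33,31,29):
  for a in [(-105,-136,59),(-105,-100,59),(-108,-60,59)]:
    q,c=ik(T(*a),lean(CY,L),s['joint_pos']); print(L,a,q,c)
E
```

```text
fk err [-0.  -0.1  0. ] [ -15.72  -28.05  141.67   12.54   34.5  -111.32]
33 (-105, -136, 59) [ -22.8  -31.4  143.1   16.6   40.  -120.3] 0.23
33 (-105, -100, 59) [ -15.7  -31.9  143.1   10.6   39.4 -109.5] 0.423
33 (-108, -60, 59) [ -7.7 -32.1 143.1   3.5  39.  -97. ] 0.561
31 (-105, -136, 59) [ -22.4  -31.5  143.1   15.6   40.  -119.1] 0.0
31 (-105, -100, 59) [ -15.6  -31.9  143.1   10.2   39.6 -109.1] 0.032
31 (-108, -60, 59) [ -7.9 -32.2 143.1   3.9  39.3 -97.5] 0.077
29 (-105, -136, 59) [ -21.7  -29.6  141.2   13.8   41.6 -117.1] 0.0
29 (-105, -100, 59) [ -15.3  -30.6  141.9    9.3   40.7 -108.1] 0.0
29 (-108, -60, 59) [ -7.9 -31.3 142.3   3.9  40.2 -97.6] 0.0
```

```bash
python3 - <<'E'
from go import *
A=lean(CY,28)
for a in [(-108,-136,66),(-108,-100,66),(-108,-64,66)]: print(ik(T(*a),A,sense()['joint_pos']))
s=sense(); 
plan([(T(-73,-103,59),RL,2),(T(-73,-136,59),RL,4),(T(-108,-136,66),A,4)])
print()
plan([(T(-108,-64,66),A,5),(T(-60,-64,59),RL,5)])
E
```

```text
(array([ -21.5,  -30.3,  140.5,   12.7,   43.8, -116. ]), 0.0)
(array([ -15.2,  -31.3,  141.1,    8.5,   43.1, -107.3]), 0.0)
(array([ -8.6, -31.2, 141.1,   4.1,  42.4, -98.2]), 0.0)
-0.0084, 0, 0.0054, 0, 0, 0
-0.0168, 0, 0.0108, 0, 0, 0
-0.0168, -0.0206, 0.0108, 0, 0, 0
-0.0168, -0.0413, 0.0108, 0, 0, 0
-0.0168, -0.0619, 0.0108, 0, 0, 0
-0.0168, -0.0825, 0.0108, 0, 0, 0
-0.0008, -0.0825, -0.0047, 0, 0.0034, 0
0.0151, -0.0825, -0.0203, 0, 0.0069, 0
0.0311, -0.0825, -0.0359, 0, 0.0104, 0
0.0471, -0.0825, -0.0515, 0, 0.0139, 0
10 rows

0, 0.036, 0, 0, 0, 0
0, 0.072, 0, 0, 0, 0
-0.0001, 0.108, 0, 0, 0, 0
-0.0001, 0.144, 0, 0, 0, 0
-0.0001, 0.18, 0, 0, 0, 0
-0.0196, 0.18, 0.0144, 0, -0.0028, 0
-0.0392, 0.18, 0.0287, 0, -0.0056, 0
-0.0587, 0.18, 0.0431, 0, -0.0084, 0
-0.0783, 0.18, 0.0574, 0, -0.0112, 0
-0.0978, 0.18, 0.0718, 0, -0.0139, 0
10 rows
```

Request:
carry_out(increments=[-0.0084, 0, 0.0054, 0, 0, 0, -1, -0.0168, 0, 0.0108, 0, 0, 0, -1, -0.0168, -0.0206, 0.0108, 0, 0, 0, -1, -0.0168, -0.0413, 0.0108, 0, 0, 0, -1, -0.0168, -0.0619, 0.0108, 0, 0, 0, -1, -0.0168, -0.0825, 0.0108, 0, 0, 0, -1, -0.0008, -0.0825, -0.0047, 0, 0.0034, 0, -1, 0.0151, -0.0825, -0.0203, 0, 0.0069, 0, -1, 0.0311, -0.0825, -0.0359, 0, 0.0104, 0, -1, 0.0471, -0.0825, -0.0515, 0, 0.0139, 0, -1])

```text
time: 24.35
tool_pos: [479.7, -75.4, 65.3]
tcp_rot: [180.0, 27.9, 177.3]
ft_force: [0.5, -0.4, -1.5]
finger_gap: 18.8
grip_force: 90.5
```

```bash
python3 - <<'E'
from go import *
chk()
im=viewer.snapshot('scene')[:,:,::-1]; cv2.imwrite('pics/s5.png',im)
c=cal('scene'); s=sense(); p=s['tool_pos']; h=Ro.from_euler('z',CY,degrees=True)
X=[p+h.apply([FW,0,5-11]),p+h.apply([FW-6,24.5,5-11]),p+h.apply([30,0,5]),T(-88+FW,-90,50)]
print('pred corner,tip,handlefar,boltbot px',(proj(c,np.array(X))).round(1).tolist())
a=cv2.resize(im[190:290,310:440],(780,600),interpolation=cv2.INTER_CUBIC)
cv2.imwrite('pics/mid.png',a)
E
```

```text
t 24.35 pos [479.7 -75.4  65.3] rot [180.   27.9 177.3] cmd [531.7  -5.6  59. ] [-180.    33.   177.3] F [ 0.5 -0.4 -1.5] T [-0.01  0.43 -0.  ] gap 18.8 grip 90.5 q [ -22.  -30.  140.   13.   44. -116.]
pred corner,tip,handlefar,boltbot px [[369.2, 254.7], [362.2, 250.4], [334.9, 264.2], [365.7, 245.9]]
```

View pics/mid.png

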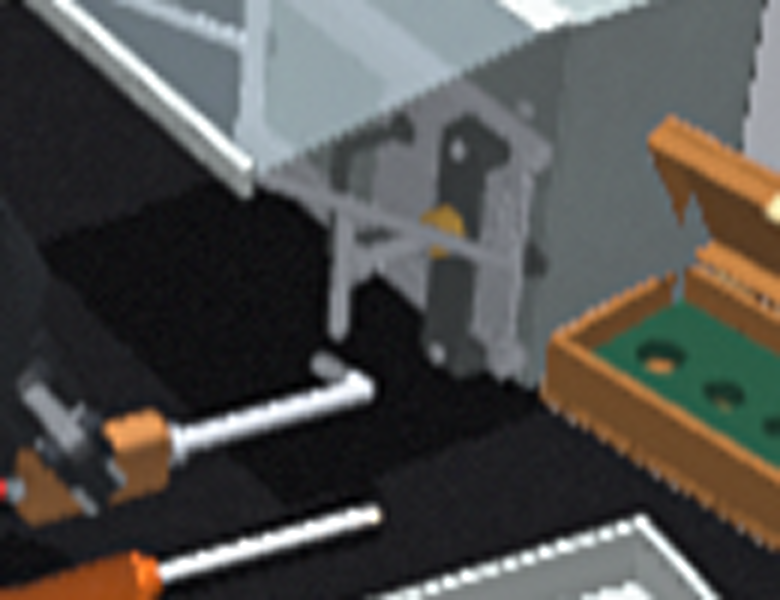

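The view shows the bolt fully drawn: its bar bottom is at (338,337), as predicted for 32 mm. The hook corner at (365,387) is free in front of the bar, and reaches about 4 mm further than modelled. I'll go round to the shutter.

Request:
carry_out(increments=[0, 0.036, 0, 0, 0, 0, -1, 0, 0.072, 0, 0, 0, 0, -1, -0.0001, 0.108, 0, 0, 0, 0, -1, -0.0001, 0.144, 0, 0, 0, 0, -1, -0.0001, 0.18, 0, 0, 0, 0, -1, -0.0196, 0.18, 0.0144, 0, -0.0028, 0, -1, -0.0392, 0.18, 0.0287, 0, -0.0056, 0, -1, -0.0587, 0.18, 0.0431, 0, -0.0084, 0, -1, -0.0783, 0.18, 0.0574, 0, -0.0112, 0, -1, -0.0978, 0.18, 0.0718, 0, -0.0139, 0, -1])

```text
time: 25.65
tool_pos: [532.2, -6.2, 58.5]
tcp_rot: [180.0, 33.0, 177.3]
ft_force: [-0.1, 0.2, -1.1]
finger_gap: 18.3
grip_force: 90.6
```

```bash
python3 - <<'E'
from go import *
chk()
# bow axis x -38, plate at ~0; hook real = model+4
plan([(T(-27,-64,59),RL,5),(T(-27,-40,59),RL,4),(T(-27,-40,59),RL,1)])
print()
plan([(T(-27,10,59),RL,9),(T(-27,10,59),RL,1)])
print()
plan([(T(-27,66,59),RL,9),(T(-27,66,59),RL,1)])
E
```

```text
t 25.65 pos [532.2  -6.2  58.5] rot [180.   33.  177.3] cmd [531.7  -5.6  59. ] [-180.    33.   177.3] F [-0.1  0.2 -1.1] T [0.01 0.49 0.  ] gap 18.3 grip 90.6 q [ -8. -23. 138.   6.  32. -99.]
-0.0138, 0, 0.009, 0, 0, 0
-0.0277, 0, 0.018, 0, 0, 0
-0.0415, 0, 0.0269, 0, 0, 0
-0.0554, 0, 0.0359, 0, 0, 0
-0.0692, 0, 0.0449, 0, 0, 0
-0.0693, 0.015, 0.0449, 0, 0, 0
-0.0693, 0.03, 0.0449, 0, 0, 0
-0.0693, 0.045, 0.0449, 0, 0, 0
-0.0693, 0.06, 0.0449, 0, 0, 0
-0.0693, 0.06, 0.0449, 0, 0, 0
10 rows

0, 0.0139, 0, 0, 0, 0
0, 0.0278, 0, 0, 0, 0
0, 0.0417, 0, 0, 0, 0
0, 0.0555, 0, 0, 0, 0
0, 0.0694, 0, 0, 0, 0
0, 0.0833, 0, 0, 0, 0
0, 0.0972, 0, 0, 0, 0
0, 0.1111, 0, 0, 0, 0
0, 0.125, 0, 0, 0, 0
0, 0.125, 0, 0, 0, 0
10 rows

0, 0.0156, 0, 0, 0, 0
0, 0.0311, 0, 0, 0, 0
0, 0.0467, 0, 0, 0, 0
0, 0.0622, 0, 0, 0, 0
0, 0.0778, 0, 0, 0, 0
0, 0.0933, 0, 0, 0, 0
0, 0.1089, 0, 0, 0, 0
0, 0.1244, 0, 0, 0, 0
0, 0.14, 0, 0, 0, 0
0, 0.14, 0, 0, 0, 0
10 rows
```

```bash
python3 - <<'E'
from go import *
put(T(-60,-64,59),RL)
plan([(T(-20,-64,59),RL,5),(T(-20,-40,59),RL,4),(T(-20,-40,59),RL,1)])
E
```

```text
-0.0168, 0, 0.0109, 0, 0, 0
-0.0335, 0, 0.0218, 0, 0, 0
-0.0503, 0, 0.0327, 0, 0, 0
-0.0671, 0, 0.0436, 0, 0, 0
-0.0839, 0, 0.0545, 0, 0, 0
-0.0839, 0.015, 0.0545, 0, 0, 0
-0.0839, 0.03, 0.0545, 0, 0, 0
-0.0839, 0.045, 0.0545, 0, 0, 0
-0.0839, 0.06, 0.0545, 0, 0, 0
-0.0839, 0.06, 0.0545, 0, 0, 0
10 rows
```

Request:
carry_out(increments=[-0.0168, 0, 0.0109, 0, 0, 0, -1, -0.0335, 0, 0.0218, 0, 0, 0, -1, -0.0503, 0, 0.0327, 0, 0, 0, -1, -0.0671, 0, 0.0436, 0, 0, 0, -1, -0.0839, 0, 0.0545, 0, 0, 0, -1, -0.0839, 0.015, 0.0545, 0, 0, 0, -1, -0.0839, 0.03, 0.0545, 0, 0, 0, -1, -0.0839, 0.045, 0.0545, 0, 0, 0, -1, -0.0839, 0.06, 0.0545, 0, 0, 0, -1, -0.0839, 0.06, 0.0545, 0, 0, 0, -1])

```text
time: 26.9
tool_pos: [572.7, 16.9, 58.7]
tcp_rot: [180.0, 33.0, 177.3]
ft_force: [-0.2, 0.4, -1.5]
finger_gap: 18.4
grip_force: 90.6
```

Free: the hook is behind the bow bar. Now I'll push left, to y 10.

Request:
carry_out(increments=[0, 0.0139, 0, 0, 0, 0, -1, 0, 0.0278, 0, 0, 0, 0, -1, 0, 0.0417, 0, 0, 0, 0, -1, 0, 0.0555, 0, 0, 0, 0, -1, 0, 0.0694, 0, 0, 0, 0, -1, 0, 0.0833, 0, 0, 0, 0, -1, 0, 0.0972, 0, 0, 0, 0, -1, 0, 0.1111, 0, 0, 0, 0, -1, 0, 0.125, 0, 0, 0, 0, -1, 0, 0.125, 0, 0, 0, 0, -1])

```text
time: 28.15
tool_pos: [575.1, 66.8, 58.7]
tcp_rot: [180.0, 33.0, 177.3]
ft_force: [-0.6, -0.4, -1.8]
finger_gap: 18.7
grip_force: 90.6
```

Request:
carry_out(increments=[0, 0.0156, 0, 0, 0, 0, -1, 0, 0.0311, 0, 0, 0, 0, -1, 0, 0.0467, 0, 0, 0, 0, -1, 0, 0.0622, 0, 0, 0, 0, -1, 0, 0.0778, 0, 0, 0, 0, -1, 0, 0.0933, 0, 0, 0, 0, -1, 0, 0.1089, 0, 0, 0, 0, -1, 0, 0.1244, 0, 0, 0, 0, -1, 0, 0.14, 0, 0, 0, 0, -1, 0, 0.14, 0, 0, 0, 0, -1])

```text
time: 29.4
tool_pos: [577.6, 122.3, 58.5]
tcp_rot: [-180.0, 32.9, 177.3]
ft_force: [-1.7, -5.1, -1.7]
finger_gap: 18.5
grip_force: 90.9
```

```bash
python3 - <<'E'
from go import *
put(T(-20,66,59),RL); chk()
im=viewer.snapshot('scene')[:,:,::-1]; cv2.imwrite('pics/s6.png',im); o=cv2.imread('pics/s5.png')
c=cal('scene')
for y in (-18,72): print('bow px z92..40 at y',y,proj(c,np.array([T(-38+FW,y,92),T(-38+FW,y,66),T(-38+FW,y,40)])).round(1).tolist(),'upper plate mount',proj(c,np.array([T(FW-2,y,96)])).round(1))
d=cv2.absdiff(o,im).max(2)
for y in range(205,240,4): print(y,o[y,364:384].max(1).tolist(),'|',im[y,364:384].max(1).tolist())
s=viewer.snapshot('side')[:,:,::-1]; cv2.imwrite('pics/sd.png',s)
E
```

```text
t 29.40 pos [577.6 122.3  58.5] rot [-180.    32.9  177.3] cmd [577.8 122.4  59. ] [180.   33.  177.3] F [-1.7 -5.1 -1.7] T [-0.66  0.59 -1.05] gap 18.5 grip 90.9 q [ 12.  -9. 128. -16.  30. -64.]
bow px z92..40 at y -18 [[366.9, 215.8], [366.3, 223.2], [365.8, 230.4]] upper plate mount [[377.2 211.3]]
bow px z92..40 at y 72 [[350.0, 201.1], [349.7, 208.3], [349.3, 215.3]] upper plate mount [[360. 197.]]
205 [169, 170, 171, 170, 168, 169, 170, 171, 169, 174, 186, 188, 191, 191, 188, 169, 161, 130, 124, 121] | [190, 191, 191, 182, 189, 195, 198, 203, 190, 191, 191, 194, 195, 194, 190, 171, 163, 130, 127, 121]
209 [170, 169, 171, 171, 171, 173, 169, 151, 143, 123, 124, 95, 66, 70, 106, 118, 120, 122, 121, 123] | [188, 189, 189, 187, 187, 201, 195, 176, 151, 128, 138, 133, 130, 120, 144, 100, 97, 111, 118, 125]
213 [145, 105, 101, 72, 71, 65, 63, 66, 66, 77, 86, 98, 85, 73, 74, 112, 121, 122, 120, 88] | [164, 129, 132, 123, 113, 124, 124, 118, 118, 127, 132, 133, 138, 138, 126, 101, 100, 101, 102, 80]
217 [93, 72, 65, 65, 81, 95, 93, 93, 99, 118, 118, 119, 120, 117, 118, 120, 121, 123, 
[... 392 characters left out ...]
117, 125, 126, 139] | [120, 120, 126, 132, 129, 135, 138, 136, 137, 131, 126, 123, 130, 122, 100, 99, 108, 123, 127, 141]
229 [33, 74, 134, 143, 138, 81, 62, 62, 66, 72, 77, 99, 115, 129, 134, 136, 134, 136, 139, 136] | [9, 50, 136, 146, 138, 114, 120, 120, 123, 116, 119, 123, 127, 132, 137, 136, 136, 139, 140, 139]
233 [16, 69, 137, 141, 131, 137, 142, 141, 137, 149, 130, 128, 120, 120, 125, 120, 121, 95, 66, 55] | [21, 71, 139, 143, 134, 138, 144, 142, 141, 150, 130, 129, 123, 121, 129, 131, 118, 84, 65, 55]
237 [25, 102, 143, 144, 102, 57, 32, 17, 8, 10, 27, 76, 104, 125, 125, 124, 125, 77, 54, 57] | [27, 102, 144, 145, 104, 58, 30, 17, 13, 10, 30, 76, 107, 126, 124, 124, 126, 77, 57, 56]
```

The bow has left its old place and the lateral force is rising. I'll push a little further to confirm the stop.

Request:
carry_out(increments=[0, 0.0025, 0, 0, 0, 0, -1, 0, 0.005, 0, 0, 0, 0, -1, 0, 0.0075, 0, 0, 0, 0, -1, 0, 0.0075, 0, 0, 0, 0, -1, 0, 0.0075, 0, 0, 0, 0, -1, 0, 0.0075, 0, 0, 0, 0, -1, 0, 0.0075, 0, 0, 0, 0, -1, 0, 0.0075, 0, 0, 0, 0, -1, 0, 0.0075, 0, 0, 0, 0, -1, 0, 0.0075, 0, 0, 0, 0, -1])

```text
time: 30.75
tool_pos: [577.6, 123.9, 58.3]
tcp_rot: [-180.0, 32.9, 177.2]
ft_force: [-2.1, -9.8, -0.2]
finger_gap: 18.7
grip_force: 91.8
```

```bash
python3 - <<'E'
from go import *
put(T(-20,69,59),RL); A=lean(CY,28)
a=cv2.imread('pics/s5.png').max(2).astype(int); b=cv2.imread('pics/s6.png').max(2).astype(int)
for y in (203,207,211): print(y,a[y,340:364].tolist(),b[y,340:364].tolist())
plan([(T(-20,30,59),RL,6),(T(-50,30,59),RL,4)])
print()
plan([(T(-108,30,66),A,4),(T(-108,-180,66),A,6)])
E
```

```text
203 [123, 126, 126, 126, 125, 128, 128, 127, 125, 124, 175, 202, 200, 196, 165, 168, 170, 170, 169, 169, 170, 170, 170, 170] [125, 127, 126, 125, 126, 127, 129, 129, 144, 151, 153, 202, 200, 198, 167, 173, 189, 190, 190, 188, 189, 189, 189, 191]
207 [247, 198, 133, 118, 123, 126, 127, 125, 123, 126, 190, 199, 200, 200, 173, 168, 171, 170, 170, 170, 171, 169, 170, 170] [249, 199, 133, 118, 125, 128, 127, 127, 146, 152, 156, 194, 195, 195, 201, 202, 199, 198, 187, 188, 189, 190, 188, 188]
211 [135, 126, 148, 240, 255, 235, 160, 118, 122, 187, 195, 193, 193, 199, 188, 177, 170, 170, 171, 171, 169, 169, 170, 170] [137, 126, 151, 242, 255, 242, 216, 204, 205, 207, 195, 197, 197, 197, 189, 189, 188, 161, 156, 166, 188, 190, 189, 191]
0, -0.0163, 0, 0, 0, 0
0, -0.0325, 0, 0, 0, 0
0, -0.0488, 0, 0, 0, 0
0, -0.065, 0, 0, 0, 0
0, -0.0812, 0, 0, 0, 0
0, -0.0975, 0, 0, 0, 0
0.0157, -0.0975, -0.0102, 0, 0, 0
0.0315, -0.0975, -0.0204, 0, 0, 0
0.0472, -0.0975, -0.0306, 0, 0, 0
0.0629, -0.0975, -0.0408, 0, 0, 0
10 rows

0.028, 0, -0.0234, 0, 0.0035, 0
0.056, 0, -0.0468, 0, 0.0069, 0
0.0841, 0, -0.0703, 0, 0.0104, 0
0.1121, 0, -0.0937, 0, 0.0139, 0
0.1121, -0.0875, -0.0937, 0, 0.0139, 0
0.1121, -0.175, -0.0937, 0, 0.0139, 0
0.1121, -0.2625, -0.0937, 0, 0.0139, 0
0.1121, -0.35, -0.0937, 0, 0.0139, 0
0.1121, -0.4375, -0.0937, 0, 0.0139, 0
0.1121, -0.525, -0.0937, 0, 0.0139, 0
10 rows
```

The bow bar now shows at columns 348–350, against a predicted 350 for fully open. I'll withdraw.

Request:
carry_out(increments=[0, -0.0163, 0, 0, 0, 0, -1, 0, -0.0325, 0, 0, 0, 0, -1, 0, -0.0488, 0, 0, 0, 0, -1, 0, -0.065, 0, 0, 0, 0, -1, 0, -0.0812, 0, 0, 0, 0, -1, 0, -0.0975, 0, 0, 0, 0, -1, 0.0157, -0.0975, -0.0102, 0, 0, 0, -1, 0.0315, -0.0975, -0.0204, 0, 0, 0, -1, 0.0472, -0.0975, -0.0306, 0, 0, 0, -1, 0.0629, -0.0975, -0.0408, 0, 0, 0, -1])

```text
time: 32.0
tool_pos: [545.4, 87.9, 58.7]
tcp_rot: [180.0, 33.0, 177.3]
ft_force: [-0.5, 0.4, -2.2]
finger_gap: 18.2
grip_force: 90.6
```

Request:
carry_out(increments=[0.028, 0, -0.0234, 0, 0.0035, 0, -1, 0.056, 0, -0.0468, 0, 0.0069, 0, -1, 0.0841, 0, -0.0703, 0, 0.0104, 0, -1, 0.1121, 0, -0.0937, 0, 0.0139, 0, -1, 0.1121, -0.0875, -0.0937, 0, 0.0139, 0, -1, 0.1121, -0.175, -0.0937, 0, 0.0139, 0, -1, 0.1121, -0.2625, -0.0937, 0, 0.0139, 0, -1, 0.1121, -0.35, -0.0937, 0, 0.0139, 0, -1, 0.1121, -0.4375, -0.0937, 0, 0.0139, 0, -1, 0.1121, -0.525, -0.0937, 0, 0.0139, 0, -1])

```text
time: 33.25
tool_pos: [478.0, -120.4, 66.1]
tcp_rot: [-180.0, 28.0, 177.3]
ft_force: [1.2, -0.1, -1.2]
finger_gap: 18.5
grip_force: 90.6
```

```bash
python3 - <<'E'
from go import *
chk(); s=sense(); put(s['tool_pos'],RPY(s['tcp_rot'])) if np.linalg.norm(s['tool_pos']-getcmd()[0])>4 else None
im=viewer.snapshot('scene')[:,:,::-1]; cv2.imwrite('pics/s7.png',im)
b=im.max(2); a=cv2.imread('pics/s5.png').max(2)
for y in (203,207): print(y,b[y,340:364].tolist())
print('bolt',a[233,362:376].tolist(),b[233,362:376].tolist())
# rod shank mask in scene: bright pixels near predicted
R=lean(-11,33)
plan([([514.7,-236.1,95],R,4),([514.7,-236.1,16],R,5),([514.7,-236.1,14.5],R,1)])
E
```

```text
t 33.25 pos [ 478.  -120.4   66.1] rot [-180.    28.   177.3] cmd [ 478.3 -119.2   66. ] [180.   28.  177.3] F [ 1.2 -0.1 -1.2] T [0.01 0.38 0.05] gap 18.5 grip 90.6 q [ -29.  -28.  139.   17.   45. -126.]
203 [122, 124, 122, 123, 124, 125, 126, 125, 140, 148, 147, 198, 198, 193, 163, 170, 184, 184, 184, 184, 184, 184, 184, 186]
207 [246, 195, 129, 114, 121, 125, 123, 124, 141, 148, 153, 196, 198, 197, 169, 176, 183, 184, 184, 184, 185, 185, 185, 184]
bolt [19, 14, 16, 69, 137, 141, 131, 137, 142, 141, 137, 149, 130, 128] [18, 16, 21, 69, 136, 140, 129, 136, 139, 139, 137, 146, 128, 126]
-0.0316, -0.0719, -0.0037, 0.0029, -0.0035, 0.005
-0.0632, -0.1438, -0.0074, 0.0059, -0.0069, 0.0099
-0.0949, -0.2157, -0.0112, 0.0088, -0.0104, 0.0149
-0.1265, -0.2876, -0.0149, 0.0117, -0.0139, 0.0199
-0.1079, -0.2876, 0.02, 0.0117, -0.0139, 0.0199
-0.0894, -0.2876, 0.0549, 0.0117, -0.0139, 0.0199
-0.0709, -0.2876, 0.0898, 0.0117, -0.0139, 0.0199
-0.0523, -0.2876, 0.1246, 0.0117, -0.0139, 0.0199
-0.0338, -0.2876, 0.1595, 0.0117, -0.0139, 0.0199
-0.032, -0.2876, 0.1628, 0.0117, -0.0139, 0.0199
10 rows
```

Request:
carry_out(increments=[-0.0316, -0.0719, -0.0037, 0.0029, -0.0035, 0.005, -1, -0.0632, -0.1438, -0.0074, 0.0059, -0.0069, 0.0099, -1, -0.0949, -0.2157, -0.0112, 0.0088, -0.0104, 0.0149, -1, -0.1265, -0.2876, -0.0149, 0.0117, -0.0139, 0.0199, -1, -0.1079, -0.2876, 0.02, 0.0117, -0.0139, 0.0199, -1, -0.0894, -0.2876, 0.0549, 0.0117, -0.0139, 0.0199, -1, -0.0709, -0.2876, 0.0898, 0.0117, -0.0139, 0.0199, -1, -0.0523, -0.2876, 0.1246, 0.0117, -0.0139, 0.0199, -1, -0.0338, -0.2876, 0.1595, 0.0117, -0.0139, 0.0199, -1, -0.032, -0.2876, 0.1628, 0.0117, -0.0139, 0.0199, -1])

```text
time: 34.55
tool_pos: [514.1, -235.3, 12.7]
tcp_rot: [179.9, 32.9, 169.0]
ft_force: [-5.5, 1.7, 8.9]
finger_gap: 18.8
grip_force: 95.5
```

```bash
python3 - <<'E'
from go import *
chk()
p,R=getcmd(); N=lambda z:[p[0],p[1],z]
plan([(N(13.8),R,2),(N(13.8),R,4),(N(50),R,2),(N(130),R,2)])
E
```

```text
t 34.55 pos [ 514.1 -235.3   12.7] rot [179.9  32.9 169. ] cmd [ 514.7 -236.1   14.5] [180.  33. 169.] F [-5.5  1.7  8.9] T [0.3  0.47 0.13] gap 18.8 grip 95.5 q [ -40.   -7.  132.   32.   30. -143.]
0.0005, 0, 0.0007, 0, 0, 0
0.001, 0, 0.0015, 0, 0, 0
0.001, 0, 0.0015, 0, 0, 0
0.001, 0, 0.0015, 0, 0, 0
0.001, 0, 0.0015, 0, 0, 0
0.001, 0, 0.0015, 0, 0, 0
-0.0237, 0, -0.0365, 0, 0, 0
-0.0483, 0, -0.0744, 0, 0, 0
-0.1028, 0, -0.1583, 0, 0, 0
-0.1573, 0, -0.2421, 0, 0, 0
10 rows
```

The rod is on the tray floor. I'll release it and lift away.

Request:
carry_out(increments=[0, 0, 0, 0, 0, 0, -1, 0, 0, 0, 0, 0, 0, -0.4, 0, 0, 0, 0, 0, 0, -0.1, 0, 0, 0, 0, 0, 0, 0.3, 0, 0, 0, 0, 0, 0, 0.3, 0, 0, 0, 0, 0, 0, 0.3, -0.0237, 0, -0.0365, 0, 0, 0, 0.3, -0.0483, 0, -0.0744, 0, 0, 0, 0.3, -0.1028, 0, -0.1583, 0, 0, 0, 0.3, -0.1573, 0, -0.2421, 0, 0, 0, 0.3])

```text
time: 35.8
tool_pos: [514.2, -236.1, 130.3]
tcp_rot: [180.0, 32.9, 168.9]
ft_force: [-0.0, -1.7, 0.5]
finger_gap: 55.3
grip_force: 0.0
```

```bash
python3 snap.py w7; python3 - <<'E'
from cab import *
im=cv2.imread('pics/w7.png'); c=L('w7')
m=cv2.inRange(cv2.cvtColor(im,cv2.COLOR_BGR2HSV),(10,90,60),(20,220,255)); n,l,st,ce=cv2.connectedComponentsWithStats(m)
for k in np.argsort(-st[1:,4])[:4]+1: print(st[k],ce[k].round(0),onz(c,ce[k],35,True).round(0))
# white shank end at z19: compare with w4-like expectation
print(proj(c,np.array([[511,-235,35],[650,-263,19],[654,-237,19]]),True).round(0))
im2=viewer.snapshot('scene').max(2); print(im2[207,340:364].tolist(),im2[233,362:376].tolist())
E
```

```text
t 35.80 pos [ 514.2 -236.1  130.3] rot [180.   32.9 168.9] cmd [ 514.7 -236.1  130. ] [180.  33. 169.] F [-0.  -1.7  0.5] T [ 0.04  0.23 -0.01] gap 55.3 grip 0.0 q [ -40.  -22.  129.   22.   45. -130.]
[ 483    0   53   96 2982] [507.  45.] [ 456. -100.   35.]
[ 306   80   28   92 2162] [319. 126.] [ 504. -233.   35.]
[ 410  243   64   35 1500] [444. 261.] [ 716. -120.   35.]
[ 352  264   34   71 1114] [367. 294.] [ 780. -218.   35.]
[[318. 134.]
 [317. 235.]
 [342. 234.]]
[162, 163, 164, 143, 125, 125, 125, 126, 141, 148, 156, 198, 199, 199, 171, 176, 186, 186, 186, 186, 186, 186, 186, 186] [30, 15, 17, 68, 136, 140, 130, 135, 141, 141, 137, 148, 129, 126]
```

```bash
python3 -c "
from bench import order
print(order.hand_in())"
```

```text
the job is handed in; nothing more can be done
None
```

I handed the job in at about 36 s: the bolt is drawn to its stop, the shutter is fully open, the rod is back in the tray and the screwdriver lies flat on the bench; `hand_in` returned no verdict, so this rests on my own camera and force readings.

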